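# Empty the curing oven on to the drying rack

### The arm

A 6-joint arm with a two-finger parallel gripper is mounted at the origin on the work surface. World frame = base frame: x ahead of the robot, y to its left, z up, the work surface at z = 0. Lengths are in m, angles in rad, forces in N, time in s.
With the tool pointing down it reaches from about 0.3 to 0.75 m from the base axis. Payload 8.5 kg.
Tool frame: the origin (TCP) lies midway between the tips of the shut fingers; the grasp point (between the pads) lies r.grip_depth behind it (r.grip_depth is the distance from the TCP to the grasp point, in m); z points along the fingers, y is the line along which they close (so a half turn about z gives the same grasp; the last joint's range is limited). The gripper opens to 88 mm and grips with 3 to 60 N. Pads are 18 mm wide; open, the fingers measure 123 mm over their backs; the gripper's body (75 mm by 187 mm) begins 45 mm behind the grasp point.
Start: joints at [0.91, 0.381, 1.297, -0, 1.464, -0.215], TCP at [0.237, 0.496, 0.239] pointing down, gripper open.
Joint ranges: [-3.11, 3.11], [-0.89, 2.33], [0.22, 2.48], [-1.42, 4.56], [0.17, 2.85], [-2.88, 2.88]. Speed limits (rad/s): [2.39, 2.39, 3.14, 3.14, 3.14, 3.14].

### API

Orientations are given as a unit quaternion [x, y, z, w].
In Python, from station import r, optics, order gives the robot as it stands.
- The arm moves only by the shell command python3 -m inch 'ROWS' [FORCE]. ROWS is a JSON object of lists of equal length, an entry for each row: "delta_pos": the shift along the tool's x, y, z as a fraction of full scale, a list of three; "dr": the turn, a rotation vector about the tool's x, y, z as a fraction of full scale, a list of three; "grip": the opening, from -1 (shut) to 1 (fully open). In form: {"delta_pos": [[dx, dy, dz], ...], "dr": [[ax, ay, az], ...], "grip": [grip, ...]}. A call has 1 to 12 rows; each row shifts and turns the commanded pose from where the row before left it, along the tool's axes as they then stand; what a row does not reach is not made up. Full scale, the value 1, is 0.1 m for a shift and 0.12 rad for a turn. A row lasts 1/12 s, in which the tool goes at most 41.7 mm and 7.16 degrees, less where a joint would pass 70% of its speed; a pose out of reach is approached as far as the arm can. A call with a number of a shift or a turn outside -1 to 1 is refused whole. A call with a gripper value outside its range is refused whole. The fingers move at their own pace and stop on an object; FORCE is the grip in N (left out, the last holds). Time passes only in rows, so rows that do not move let the fingers close. It gives the time, the measured TCP pose, the force, the opening and the grip force at its end, in the units of the state.
- r.state(): the state, without advancing time (a new reading comes with each control period).
- optics.capture(name): name is "side" or "top"; returns a dict with "color" (384x512x3 uint8, red, green, blue), "depth" (384x512 float32, m along the optical axis (not along the pixel's ray), 0 where there is no reading), "camera_matrix" (3x3 intrinsics, pixels), "distortion" ([k1, k2, p1, p2, k3] as OpenCV has them; the pictures are not rectified), "R" (3x3) and "t" (3): a world point X has camera coordinates R X + t. Camera axes: x right, y down, z forward; pixel columns grow to the right and rows downward; lengths in m; the calibration is good to about 2 mm. A picture is of the moment at which its call begins.
- order.hand_in(): hands the job in; it is judged then, once.
The state is a dict: "clock": time; "qpos": joint angles; "dq": joint speeds; "joint_torque": joint torques, N m; "ee_pos": TCP position; "eef_rot": TCP orientation; "wrist_force": force on the tool from outside, world axes, zero at the start; "ft_torque": the same for the moment, N m; "finger_gap": finger opening in m; "grip_force": force on a finger pad.
Only numpy, scipy, OpenCV 4.12 (cv2) and the standard library are available. Lean on these libraries where they do the work, as an engineer would, in place of code of your own. Each camera call takes 0.05 s, during which the arm holds its last target. There are 200 camera calls.

### The job

The varnish on the little baskets has cured. Raise the oven's hood gently back on to its stop, take out every basket and hang it by its handle on a hook of the drying rack, one to a hook, and when all are hanging still lower the hood gently until it is fully shut. Never let the hood drop or slam at either end, and do not disturb the paint jar or the brush pot.

Things in the scene. Friction and masses are not known exactly. Their poses are not given: they have to be found in the camera images.
- oven: curing oven, fixed: low grey open tray 165 mm deep (its x), 390 wide (its y), 45 high, walls 6 mm, inner floor 10 mm above the bench, under a white hinged sheet-metal hood (top at 115 mm when shut); a grey control pod 95 mm high stands along its +y side (out to y = 266 mm). Origin: centre of its underside on the bench. x points from the front (robot side, bar handle) to the back (hinge).
- hood (a joint): angle of the hood (0.8 kg), rad: 0 shut, 1.6 on its back stop. It turns about a line along the oven's y at x = 89.5 mm, z = 47 mm in the oven's frame; the front edge goes up and back. No spring, hardly any friction: let go below about 1.1 rad it falls shut, above that it falls back on its stop and stays there by its weight.
- hood_bar (a point): middle of the hood's bar handle: round black bar 12 mm thick, 170 mm long, along the oven's y, on two posts (75 mm either side of the middle), centre 42 mm out from the hood's front face. Shut, it is at x = -124.5, y = 0, z = 101 mm in the oven's frame and can be pinched from above; it turns with the hood, 221 mm from the hinge line, and stands on top of the raised hood.
- rack: wooden drying rack, fixed: A-frame 430 mm wide (its y), 280 high, with a rail across its front, centre 165 mm and top 185 mm above the bench, carrying four steel hooks in a row 115 mm apart that point to its -x side (the robot). Rail front face at its x = 0; the frame stands behind (to x = 150 mm; a top rail at x = 52, 277 mm up). Origin: on the bench under the rail's front face, mid width.
- hook0 (a point): hook 0 of the rack (leftmost, +y end): where the centre of a basket's handle bar lies when it hangs in the hook's lowest point, 172 mm above the bench and 52 mm in front of the rail. The hook is 6 mm round steel along the rack's x: it rises 9 mm back to the rail and, on the robot's side, rises to a tip 38 mm out whose top is 16 mm above this point. Axes as the rack's.
- hook1 (a point): hook 1 of the rack (second from left): where the centre of a basket's handle bar lies when it hangs in the hook's lowest point, 172 mm above the bench and 52 mm in front of the rail. The hook is 6 mm round steel along the rack's x: it rises 9 mm back to the rail and, on the robot's side, rises to a tip 38 mm out whose top is 16 mm above this point. Axes as the rack's.
- hook2 (a point): hook 2 of the rack (third from left): where the centre of a basket's handle bar lies when it hangs in the hook's lowest point, 172 mm above the bench and 52 mm in front of the rail. The hook is 6 mm round steel along the rack's x: it rises 9 mm back to the rail and, on the robot's side, rises to a tip 38 mm out whose top is 16 mm above this point. Axes as the rack's.
- hook3 (a point): hook 3 of the rack (rightmost, -y end): where the centre of a basket's handle bar lies when it hangs in the hook's lowest point, 172 mm above the bench and 52 mm in front of the rail. The hook is 6 mm round steel along the rack's x: it rises 9 mm back to the rail and, on the robot's side, rises to a tip 38 mm out whose top is 16 mm above this point. Axes as the rack's.
- basket0: painted wooden basket, 60 mm (its x) by 90 mm (its y) by 40 mm high, white with a patterned blue band, open on top, with a fixed arched handle over its length; about 130 g. All baskets are alike and stand side by side in the oven's tray at the start, handles running front to back; two to four are present. Origin: centre of its underside. z up.
- basket0_handle (a point): centre of the top bar of that basket's handle, 90 mm above its underside. The handle is a round stick 8 mm thick in the basket's y-z plane; its top is straight and level along the basket's y for 32 mm either side of this point, then slopes down to the two ends (41 mm out, 68 mm up) and straight down into the basket. Axes as the basket's.
- basket1: painted wooden basket, 60 mm (its x) by 90 mm (its y) by 40 mm high, white with a patterned blue band, open on top, with a fixed arched handle over its length; about 130 g. All baskets are alike and stand side by side in the oven's tray at the start, handles running front to back; two to four are present. Origin: centre of its underside. z up.
- basket1_handle (a point): centre of the top bar of that basket's handle, 90 mm above its underside. The handle is a round stick 8 mm thick in the basket's y-z plane; its top is straight and level along the basket's y for 32 mm either side of this point, then slopes down to the two ends (41 mm out, 68 mm up) and straight down into the basket. Axes as the basket's.
- basket2: painted wooden basket, 60 mm (its x) by 90 mm (its y) by 40 mm high, white with a patterned blue band, open on top, with a fixed arched handle over its length; about 130 g. All baskets are alike and stand side by side in the oven's tray at the start, handles running front to back; two to four are present. Origin: centre of its underside. z up.
- basket2_handle (a point): centre of the top bar of that basket's handle, 90 mm above its underside. The handle is a round stick 8 mm thick in the basket's y-z plane; its top is straight and level along the basket's y for 32 mm either side of this point, then slopes down to the two ends (41 mm out, 68 mm up) and straight down into the basket. Axes as the basket's.
- basket3: painted wooden basket, 60 mm (its x) by 90 mm (its y) by 40 mm high, white with a patterned blue band, open on top, with a fixed arched handle over its length; about 130 g. All baskets are alike and stand side by side in the oven's tray at the start, handles running front to back; two to four are present. Origin: centre of its underside. z up.
- basket3_handle (a point): centre of the top bar of that basket's handle, 90 mm above its underside. The handle is a round stick 8 mm thick in the basket's y-z plane; its top is straight and level along the basket's y for 32 mm either side of this point, then slopes down to the two ends (41 mm out, 68 mm up) and straight down into the basket. Axes as the basket's.
- paint_jar: bystander: amber glass jar of paint, 60 mm across, 75 mm high, upright on the bench. Origin: centre of its underside.
- brush_pot: bystander: white pot 72 mm across and 90 mm high, with brushes standing in it up to 185 mm. Origin: centre of its underside.

How it is judged:
By the outcome, as a careful person would: the job done as asked, in the order asked, and still so for the second after the job is handed in, with the robot touching nothing.
Of basket0, basket1, basket2, basket3 only 2 to 4 are there at a start; the rules pass over those that are not, and their reading is None.
At some moment in a run one of basket0, basket1, basket2, basket3 may be knocked a few centimetres aside while the robot is not near it.
It also fails if it takes over 210 s, if anything falls off the work surface, if the arm or the gripper's body presses on something with over 40 N, if the wrist force passes 120 N, or if a joint passes its speed limit or range.

## Working session

There is one attempt and no reset: what is moved stays moved. The work goes in short steps, Python scripts to look and compute and a shell command to move; the robot and the scene stay as the last step left them, time stands still between calls to the robot, and variables do not carry over. Pictures are saved under pics/ and viewed, at most 14 in all, crops included, and the job is handed in when it is done.

```bash
ls; mkdir -p pics; cat > h.py <<'E'
import numpy as np, cv2
from station import r, optics, order
def cap(n,save=None):
    c=optics.capture(n)
    if save: cv2.imwrite('pics/'+save,c['color'][:,:,::-1])
    return c
def cloud(c):
    """world xyz for each pixel (HxWx3), nan where no depth"""
    h,w=c['depth'].shape
    u,v=np.meshgrid(np.arange(w),np.arange(h))
    p=cv2.undistortPoints(np.stack([u,v],-1).reshape(-1,1,2).astype(np.float64),c['camera_matrix'],np.array(c['distortion'])).reshape(h,w,2)
    z=np.where(c['depth']>0,c['depth'],np.nan)
    X=np.dstack([p[...,0]*z,p[...,1]*z,z])
    return (X-np.array(c['t']))@np.array(c['R'])
E
python3 - <<'E'
from h import *
a=cap('side','s0.png');b=cap('top','t0.png')
for c in(a,b): print(np.array(c['R']).round(3).tolist(),np.array(c['t']).round(3), -np.array(c['R']).T@np.array(c['t']))
s=r.state();print({k:np.round(v,3).tolist() for k,v in s.items()}, r.grip_depth)
np.savez('/tmp/a.npz',s=cloud(a),t=cloud(b))
E
```

```text
pics
[[0.968, -0.253, 0.002], [-0.181, -0.697, -0.694], [0.177, 0.671, -0.72]] [-0.492  0.183  1.145] [ 0.30691153 -0.76549499  0.95145573]
[[-0.002, -1.0, -0.015], [-0.995, 0.004, -0.103], [0.103, 0.014, -0.995]] [0.018 0.528 0.954] [0.42738217 0.00225787 1.00336433]
{'clock': 0.1, 'qpos': [0.91, 0.381, 1.298, 0.0, 1.464, -0.215], 'dq': [0.0, -0.001, -0.002, -0.001, 0.002, 0.001], 'joint_torque': [0.003, -43.865, -22.491, 0.071, 0.034, -0.0], 'ee_pos': [0.237, 0.496, 0.238], 'eef_rot': [0.221, 0.975, -0.001, -0.0], 'wrist_force': [-0.381, -0.134, -0.478], 'ft_torque': [-0.001, -0.037, 0.024], 'grip_force': 0.0, 'finger_gap': 0.088} 0.0187
```

View pics/s0.png

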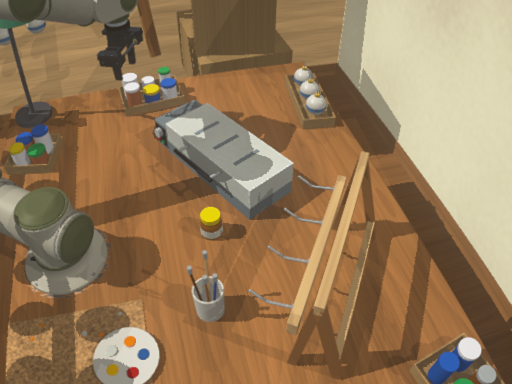

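View pics/t0.png

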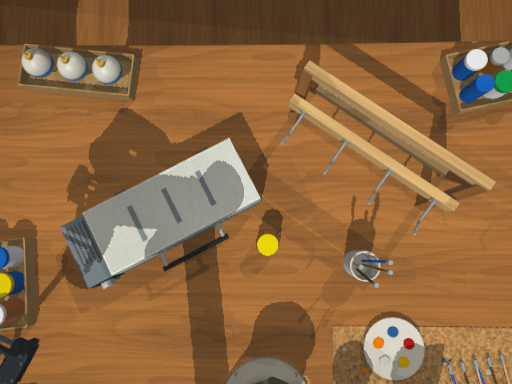

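The side view shows the shut oven at about (225,150), the rack on the right with its four hook tips at (250,293)–(300,178), the jar at (210,222) and the pot at (209,298). In the top view the hood runs from (65,230) to (260,190), its bar from (165,268) to (227,237), and the hook tips are at (281,143), (324,174), (369,203) and (415,233).

```bash
cat > m.py <<'E'
from h import *
c=cap('top');P=cloud(c);col=c['color'].astype(int)
x,y,z=P[...,0],P[...,1],P[...,2]
vv,uu=np.mgrid[0:384,0:512]
def rect(m,n):
    m=cv2.morphologyEx(m.astype(np.uint8),cv2.MORPH_OPEN,np.ones((3,3)))
    k,l,st,_=cv2.connectedComponentsWithStats(m); i=1+np.argmax(st[1:,4]); q=l==i
    pts=P[q][:,:2].astype(np.float32); rc=cv2.minAreaRect(pts)
    print(n,q.sum(),np.round(rc[0],4),np.round(rc[1],4),round(rc[2],2),'z',np.median(P[q][:,2]).round(4)); return q,rc
rect((abs(z-.115)<.006)&(uu<265)&(uu>60)&(vv>130)&(vv<290),'hood')
rect((abs(z-.097)<.006)&(uu<150)&(uu>50)&(vv>180)&(vv<300),'pod')
dark=(col.sum(2)<120)&(z>.085)&(z<.12)&(uu>150)&(uu<240)&(vv>225)&(vv<280)
d=P[dark]; print('bar n',dark.sum(),d.mean(0) if dark.sum() else 0, cv2.minAreaRect(d[:,:2].astype(np.float32)))
rect((abs(z-.185)<.008)&(uu>270)&(vv<220),'rail')
rect((abs(z-.277)<.01)&(uu>270)&(vv<200),'toprail')
hk=(z>.16)&(z<.2)&(uu>270)&(vv>100)&(vv<240)&(col.max(2)-col.min(2)<40)
k,l,st,ce=cv2.connectedComponentsWithStats(hk.astype(np.uint8))
for i in range(1,k):
    if st[i,4]>12:
        q=P[l==i]; e=q[q[:,0].argmin()]; print('hook',st[i,4],ce[i].round(),q.mean(0).round(3),'tip',e.round(3),'far',q[q[:,0].argmax()].round(3))
rect((abs(z-.075)<.01)&(uu>250)&(uu<285)&(vv>225)&(vv<260),'jar')
rect((z>.08)&(z<.095)&(uu>335)&(uu<400)&(vv>245)&(vv<290),'pot')
E
python3 m.py
```

```text
hood 11411 [0.4931 0.2221] [0.1658 0.3902] 27.3 z 0.1155
pod 1766 [0.3867 0.4304] [0.1649 0.0638] 27.63 z 0.0955
bar n 236 [0.37726667 0.17648868 0.1064186 ] ((0.38292792439460754, 0.16456961631774902), (0.011032863520085812, 0.16616888344287872), 27.368091583251953)
rail 2170 [ 0.6068 -0.2339] [0.4309 0.0274] 54.56 z 0.1854
toprail 2620 [ 0.6408 -0.2584] [0.4305 0.0224] 54.94 z 0.2773
hook 105 [294. 126.] [ 0.667 -0.066  0.175] tip [ 0.622 -0.036  0.189] far [ 0.701 -0.081  0.182]
hook 107 [336. 155.] [ 0.601 -0.159  0.175] tip [ 0.555 -0.129  0.186] far [ 0.636 -0.174  0.177]
hook 111 [380. 184.] [ 0.535 -0.254  0.175] tip [ 0.491 -0.224  0.189] far [ 0.57  -0.27   0.175]
hook 127 [425. 214.] [ 0.468 -0.346  0.175] tip [ 0.425 -0.315  0.187] far [ 0.503 -0.362  0.175]
jar 363 [ 0.3994 -0.0047] [0.049  0.0509] 89.85 z 0.0754
pot 18 [ 0.3262 -0.2591] [0.0043 0.0167] 44.59 z 0.0886
```

```bash
cat > g.py <<'E'
from h import *
from scipy.spatial.transform import Rotation as Ro
def rot(yaw,tilt=0):
    """tool down, tool-y at yaw deg in plan; tilt deg about the tool's x"""
    c,s=np.cos(np.radians(yaw)),np.sin(np.radians(yaw)); y=np.array([c,s,0]); z=np.array([0,0,-1.]); x=np.cross(y,z)
    return Ro.from_matrix(np.c_[x,y,z])*Ro.from_euler('x',tilt,degrees=True)
def go(grasp,yaw,tilt=0,pos=None,R0=None):
    """units needed: turn first, then shift in the turned tool axes; grasp=point for the grasp centre"""
    s=r.state(); p=np.array(s['ee_pos']) if pos is None else pos
    R0=Ro.from_quat(s['eef_rot']) if R0 is None else R0; R=rot(yaw,tilt)
    tcp=np.array(grasp)+R.apply([0,0,r.grip_depth])
    print('turn',((R0.inv()*R).as_rotvec()/.12).round(2),'shift',(R.inv().apply(tcp-p)/.1).round(3))
    return tcp,R
O=np.array([.493,.222,0]);ox=np.array([np.cos(np.radians(27.4)),np.sin(np.radians(27.4)),0]);oy=np.array([-ox[1],ox[0],0])
def ov(x,y,z): return O+x*ox+y*oy+[0,0,z]
K=np.array([.5956,-.226,0]);kx=np.array([np.cos(np.radians(-35.2)),np.sin(np.radians(-35.2)),0]);ky=np.array([-kx[1],kx[0],0])
def rk(x,y,z): return K+x*kx+y*ky+[0,0,z]
HY=[.1725,.0575,-.0575,-.1725]
def bar(th): # bar centre
    a=np.array([-.214,.054]); c,s=np.cos(th),np.sin(th)
    return ov(.0895+a[0]*c+a[1]*s,0,.047-a[0]*s+a[1]*c)
E
python3 - <<'E'
from g import *
print(bar(0),bar(1.6))
t,R=go(bar(0)+[0,0,.08],27.4); go(bar(0)+[0,0,0],27.4,pos=t,R0=R)
# arc increments in tool y,z (tool x along bar)
ths=np.r_[0,np.cumsum([.02,.03,.04]+[.05]*26+[.05,.04,.03,.03,.02,.02,.02])];print(ths[-1],len(ths)-1)
p=[rot(27.4).inv().apply(bar(a))/.1 for a in ths]
print(np.diff(p,axis=0)[:,1:].round(3).tolist())
E
```

```text
[0.38246698 0.16470513 0.101     ] [0.62592876 0.29090372 0.25933198]
turn [-0.01  0.    5.39] shift [-3.611 -0.234  0.76 ]
turn [0. 0. 0.] shift [0.  0.  0.8]
1.6000000000000008 36
[[0.011, -0.043], [0.018, -0.064], [0.028, -0.084], [0.039, -0.103], [0.044, -0.101], [0.049, -0.099], [0.054, -0.096], [0.059, -0.093], [0.063, -0.09], [0.068, -0.087], [0.072, -0.084], [0.076, -0.08], [0.08, -0.076], [0.084, -0.072], [0.087, -0.068], [0.091, -0.063], [0.094, -0.058], [0.096, -0.054], [0.099, -0.049], [0.101, -0.044], [0.103, -0.039], [0.105, -0.034], [0.107, -0.028], [0.108, -0.023], [0.109, -0.017], [0.11, -0.012], [0.11, -0.006], [0.11, -0.001], [0.11, 0.005], [0.11, 0.01], [0.087, 0.012], [0.065, 0.011], [0.065, 0.013], [0.043, 0.01], [0.043, 0.011], [0.043, 0.012]]
```

```bash
python3 -m inch '{"delta_pos":[[0,0,0],[0,0,0],[0,0,0],[0,0,0],[0,0,0],[0,0,0],[0,0,0]],"dr":[[0,0,0.9],[0,0,0.9],[0,0,0.9],[0,0,0.9],[0,0,0.9],[0,0,0.89],[0,0,0]],"grip":[-0.3,-0.3,-0.3,-0.3,-0.3,-0.3,-0.3]}' 20
python3 -m inch '{"delta_pos":[[-0.3,-0.02,0],[-0.3,-0.02,0],[-0.3,-0.02,0],[-0.3,-0.02,0],[-0.3,-0.02,0.1],[-0.3,-0.02,0.1],[-0.3,-0.02,0.1],[-0.3,-0.02,0.1],[-0.3,-0.02,0.1],[-0.3,-0.02,0.1],[-0.3,-0.02,0.1],[-0.3,-0.02,0]],"dr":[[0,0,0],[0,0,0],[0,0,0],[0,0,0],[0,0,0],[0,0,0],[0,0,0],[0,0,0],[0,0,0],[0,0,0],[0,0,0],[0,0,0]],"grip":[-0.3,-0.3,-0.3,-0.3,-0.3,-0.3,-0.3,-0.3,-0.3,-0.3,-0.3,-0.3]}'
python3 -m inch '{"delta_pos":[[0,0,0],[0,0,0]],"dr":[[0,0,0],[0,0,0]],"grip":[-0.3,-0.3]}'
python3 - <<'E'
from g import *
go(bar(0),27.4); cap('side','s1.png')
E
```

```text
clock: 0.73
ee_pos: [0.2371, 0.4961, 0.2385]
eef_rot: [0.521, 0.853, -0.0, -0.0]
wrist_force: [-0.3, 0.4, 0.1]
finger_gap: 0.0435
grip_force: 0.0
clock: 1.73
ee_pos: [0.381, 0.164, 0.1673]
eef_rot: [0.518, 0.855, -0.001, -0.001]
wrist_force: [0.5, 0.2, 0.5]
finger_gap: 0.0311
grip_force: 0.0
clock: 1.9
ee_pos: [0.3819, 0.1647, 0.1687]
eef_rot: [0.52, 0.854, -0.0, -0.0]
wrist_force: [0.4, 1.4, -0.6]
finger_gap: 0.0309
grip_force: 0.0
turn [-0. -0. -0.] shift [-0.003  0.005  0.864]
```

View pics/s1.png

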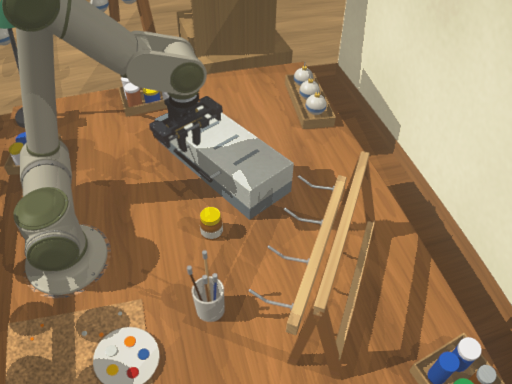

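The gripper is above the bar, with its fingers at about (185,135) on the hood's front side. Next I lower it and close on the bar.

```bash
python3 -m inch '{"delta_pos":[[0,0,0.15],[0,0,0.15],[0,0,0.15],[0,0,0.15],[0,0,0.1],[0,0,0.08],[0,0,0.05],[0,0,0],[0,0,0]],"dr":[[0,0,0],[0,0,0],[0,0,0],[0,0,0],[0,0,0],[0,0,0],[0,0,0],[0,0,0],[0,0,0]],"grip":[-0.3,-0.3,-0.3,-0.3,-0.3,-0.3,-0.3,-0.3,-0.3]}'
python3 -m inch '{"delta_pos":[[0,0,0],[0,0,0],[0,0,0],[0,0,0],[0,0,0],[0,0,0],[0,0,0],[0,0,0]],"dr":[[0,0,0],[0,0,0],[0,0,0],[0,0,0],[0,0,0],[0,0,0],[0,0,0],[0,0,0]],"grip":[-1,-1,-1,-1,-1,-1,-1,-1]}' 20
```

```text
clock: 2.7
ee_pos: [0.3815, 0.166, 0.086]
eef_rot: [0.519, 0.855, 0.0, 0.0]
wrist_force: [-0.4, -0.3, 0.2]
finger_gap: 0.0309
grip_force: 0.0
clock: 3.37
ee_pos: [0.3817, 0.1656, 0.086]
eef_rot: [0.52, 0.854, 0.0, 0.0]
wrist_force: [-0.8, 1.6, 6.1]
finger_gap: 0.0112
grip_force: 20.0
```

```bash
python3 -m inch '{"delta_pos":[[0,0.011,-0.043],[0,0.018,-0.064],[0,0.028,-0.084],[0,0.039,-0.103],[0,0.044,-0.101],[0,0.049,-0.099],[0,0.054,-0.096],[0,0.059,-0.093],[0,0.063,-0.09],[0,0.068,-0.087],[0,0.072,-0.084],[0,0.076,-0.08]],"dr":[[0,0,0],[0,0,0],[0,0,0],[0,0,0],[0,0,0],[0,0,0],[0,0,0],[0,0,0],[0,0,0],[0,0,0],[0,0,0],[0,0,0]],"grip":[-1,-1,-1,-1,-1,-1,-1,-1,-1,-1,-1,-1]}'
python3 -c "
from g import *
go(bar(.54)+[0,0,.0035],27.4)"
```

```text
clock: 4.37
ee_pos: [0.4312, 0.1913, 0.1887]
eef_rot: [0.519, 0.855, -0.003, -0.001]
wrist_force: [-8.1, -7.8, 5.5]
finger_gap: 0.0116
grip_force: 20.0
turn [-0.05  0.    0.  ] shift [-0.012  0.027  0.006]
```

```bash
python3 -m inch '{"delta_pos":[[0,0.08,-0.076],[0,0.084,-0.072],[0,0.087,-0.068],[0,0.091,-0.063],[0,0.094,-0.058],[0,0.096,-0.054],[0,0.099,-0.049],[0,0.101,-0.044],[0,0.103,-0.039],[0,0.105,-0.034],[0,0.107,-0.028],[0,0.06,-0.013]],"dr":[[0,0,0],[0,0,0],[0,0,0],[0,0,0],[0,0,0],[0,0,0],[0,0,0],[0,0,0],[0,0,0],[0,0,0],[0,0,0],[0,0,0]],"grip":[-1,-1,-1,-1,-1,-1,-1,-1,-1,-1,-1,-1]}'
python3 -c "
from g import *
go(bar(1.12)+[0,0,.0035],27.4)"
```

```text
clock: 5.37
ee_pos: [0.5318, 0.2432, 0.2489]
eef_rot: [0.52, 0.854, -0.0, 0.0]
wrist_force: [-1.4, -2.3, 4.4]
finger_gap: 0.0112
grip_force: 20.0
turn [-0.    0.01 -0.  ] shift [-0.01   0.007  0.009]
```

```bash
python3 -m inch '{"delta_pos":[[0,0.066,-0.012],[0,0.066,-0.01],[0,0.066,-0.008],[0,0.066,-0.006],[0,0.066,-0.004],[0,0.066,-0.002],[0,0.066,0],[0,0.066,0.001],[0,0.066,0.003],[0,0.066,0.005],[0,0.066,0.007],[0,0.066,0.009]],"dr":[[0,0,0],[0,0,0],[0,0,0],[0,0,0],[0,0,0],[0,0,0],[0,0,0],[0,0,0],[0,0,0],[0,0,0],[0,0,0],[0,0,0]],"grip":[-1,-1,-1,-1,-1,-1,-1,-1,-1,-1,-1,-1]}'
python3 -m inch '{"delta_pos":[[0,0.044,0.007],[0,0.04,0.008],[0,0.036,0.008],[0,0.03,0.008],[0,0.03,0.008],[0,0.025,0.007],[0,0.025,0.007],[0,0.02,0.006],[0,0.02,0.006],[0,0,0],[0,0,0],[0,0,0]],"dr":[[0,0,0],[0,0,0],[0,0,0],[0,0,0],[0,0,0],[0,0,0],[0,0,0],[0,0,0],[0,0,0],[0,0,0],[0,0,0],[0,0,0]],"grip":[-1,-1,-1,-1,-1,-1,-1,-1,-1,-1,-1,-1]}'
python3 -c "
from g import *
go(bar(1.6)+[0,0,.0035],27.4)"
```

```text
clock: 6.37
ee_pos: [0.6022, 0.2798, 0.2489]
eef_rot: [0.52, 0.854, -0.001, -0.0]
wrist_force: [1.8, -4.6, -0.6]
finger_gap: 0.0109
grip_force: 20.1
clock: 7.37
ee_pos: [0.6252, 0.2917, 0.2429]
eef_rot: [0.52, 0.854, -0.001, -0.001]
wrist_force: [-0.5, -6.3, 0.7]
finger_gap: 0.0109
grip_force: 20.1
turn [-0.02  0.   -0.  ] shift [-0.011  0.003 -0.012]
```

```bash
python3 -m inch '{"delta_pos":[[0,0.015,0.003],[0,0.015,0.003],[0,0.015,0.003],[0,0.015,0.003],[0,0,0],[0,0,0]],"dr":[[0,0,0],[0,0,0],[0,0,0],[0,0,0],[0,0,0],[0,0,0]],"grip":[-1,-1,-1,-1,-1,-1]}'
```

```text
clock: 7.87
ee_pos: [0.6257, 0.2921, 0.2428]
eef_rot: [0.52, 0.854, -0.007, -0.004]
wrist_force: [-32.6, -22.5, 12.5]
finger_gap: 0.0119
grip_force: 20.2
```

The bar is on the stop and no longer moves. I relax the push, open, retreat upward and look.

```bash
python3 -m inch '{"delta_pos":[[0,-0.03,-0.006],[0,-0.025,-0.006],[0,0,0],[0,0,0],[0,0,0],[0,0,0],[0,0,0],[0,0,0]],"dr":[[0,0,0],[0,0,0],[0,0,0],[0,0,0],[0,0,0],[0,0,0],[0,0,0],[0,0,0]],"grip":[-1,-1,-1,-0.3,-0.3,-0.3,-0.3,-0.3]}'
python3 -m inch '{"delta_pos":[[0,0,-0.1],[0,0,-0.2],[0,0,-0.2],[0,0,-0.2],[0,-0.1,-0.1],[0,-0.3,0],[0,-0.4,0],[0,-0.4,0],[0,-0.4,0],[0,-0.4,0],[0,-0.4,0],[0,0,0]],"dr":[[0,0,0],[0,0,0],[0,0,0],[0,0,0],[0,0,0],[0,0,0],[0,0,0],[0,0,0],[0,0,0],[0,0,0],[0,0,0],[0,0,0]],"grip":[-0.3,-0.3,-0.3,-0.3,-0.3,-0.3,-0.3,-0.3,-0.3,-0.3,-0.3,-0.3]}'
python3 -m inch '{"delta_pos":[[-0.3,-0.3,0],[-0.3,-0.3,0],[-0.3,-0.3,0],[0,0,0]],"dr":[[0,0,0.9],[0,0,0.9],[0,0,0.9],[0,0,0.9]],"grip":[-0.4,-0.4,-0.4,-0.4]}'
python3 - <<'E'
from g import *
cap('side','s2.png');cap('top','t2.png')
E
```

```text
clock: 8.53
ee_pos: [0.626, 0.2927, 0.243]
eef_rot: [0.519, 0.855, 0.0, -0.0]
wrist_force: [0.4, -0.6, -0.5]
finger_gap: 0.0307
grip_force: 0.0
clock: 9.53
ee_pos: [0.4065, 0.1801, 0.3235]
eef_rot: [0.52, 0.854, -0.001, -0.001]
wrist_force: [0.1, 0.9, 0.7]
finger_gap: 0.0311
grip_force: 0.0
clock: 9.87
ee_pos: [0.36, 0.0641, 0.3233]
eef_rot: [0.695, 0.719, -0.0, 0.001]
wrist_force: [0.4, 0.0, 0.9]
finger_gap: 0.0262
grip_force: 0.0
```

View pics/s2.png

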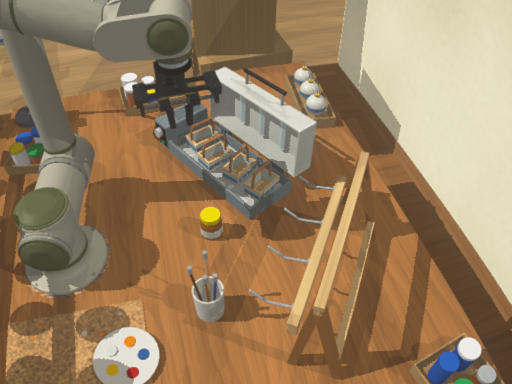

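View pics/t2.png

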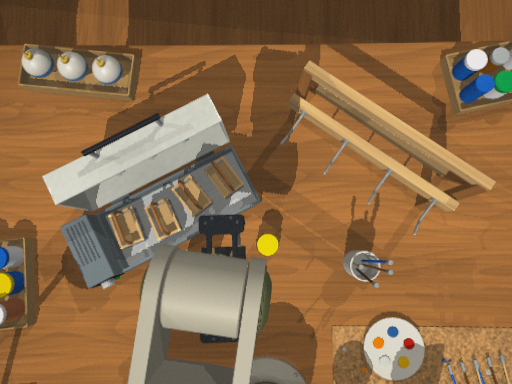

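The hood is open on its stop. Four baskets stand in the tray, with top-view handles at about (128,228), (163,218), (192,195) and (222,180). Next I measure the handle bars.

```bash
cat > b.py <<'E'
from g import *
def handles():
    P=cloud(cap('top')); q=P-O; X,Y,Z=q@ox,q@oy,P[...,2]
    m=((abs(X)<.078)&(abs(Y)<.19)&(Z>.09)&(Z<.112)).astype(np.uint8)
    k,l,st,ce=cv2.connectedComponentsWithStats(m,connectivity=8); out=[]
    for i in range(1,k):
        if st[i,4]<15: continue
        w=P[l==i]; c,(a,b),_=rc=cv2.minAreaRect(w[:,:2].astype(np.float32))
        d=np.linalg.svd(w[:,:2]-w[:,:2].mean(0),full_matrices=False)[2][0]; d*=np.sign(d@ox[:2])
        mid=np.array([*c,np.median(w[:,2])-.003]); ang=np.degrees(np.arctan2(d[1],d[0]))
        print(st[i,4],ce[i].round(),'mid',mid.round(4),'oven',((mid-O)@ox).round(3),((mid-O)@oy).round(3),'size',np.round((a,b),3),'ang',ang.round(1)); out.append((mid,ang))
    return out
if __name__=='__main__': handles()
E
python3 b.py
```

```text
104 [222. 175.] mid [0.5695 0.1059 0.1   ] oven 0.014 -0.138 size [0.077 0.008] ang 36.8
106 [188. 194.] mid [0.522  0.1866 0.1001] oven 0.009 -0.045 size [0.079 0.008] ang 38.5
113 [157. 218.] mid [0.4629 0.2596 0.0999] oven -0.009 0.047 size [0.076 0.008] ang 24.7
116 [118. 227.] mid [0.4432 0.3523 0.1005] oven 0.016 0.139 size [0.079 0.008] ang 22.2
```

```bash
cat > pk.py <<'E'
import sys
from b import *
H=handles()
def pick(i,up=.1,off=-.022,tilt=-12):
    mid,a=H[i]; d=np.array([np.cos(np.radians(a)),np.sin(np.radians(a)),0])
    g=np.array([mid[0],mid[1],.100])+off*d
    t,R=go(g+[0,0,up],a-90,tilt); go(g,a-90,tilt,pos=t,R0=R)
pick(int(sys.argv[1]))
E
python3 pk.py 0
```

```text
102 [221. 175.] mid [0.5696 0.106  0.1005] oven 0.015 -0.138 size [0.077 0.008] ang 36.8
105 [188. 194.] mid [0.5223 0.1866 0.1006] oven 0.01 -0.045 size [0.079 0.008] ang 38.4
112 [157. 218.] mid [0.4631 0.2596 0.1004] oven -0.009 0.047 size [0.077 0.008] ang 24.9
118 [118. 228.] mid [0.443  0.3526 0.0999] oven 0.016 0.139 size [0.08  0.009] ang 22.5
turn [-1.6  -0.86  8.12] shift [1.663 0.661 1.588]
turn [0. 0. 0.] shift [ 0.    -0.208  0.978]
```

```bash
python3 -m inch '{"delta_pos":[[0,0,0],[0,0,0],[0,0,0],[0,0,0],[0,0,0],[0,0,0],[0,0,0],[0,0,0],[0,0,0],[0,0,0],[0,0,0]],"dr":[[-0.16,-0.086,0.812],[-0.16,-0.086,0.812],[-0.16,-0.086,0.812],[-0.16,-0.086,0.812],[-0.16,-0.086,0.812],[-0.16,-0.086,0.812],[-0.16,-0.086,0.812],[-0.16,-0.086,0.812],[-0.16,-0.086,0.812],[-0.16,-0.086,0.812],[0,0,0]],"grip":[-0.2,-0.2,-0.2,-0.2,-0.2,-0.2,-0.2,-0.2,-0.2,-0.2,-0.2]}' 35
python3 -m inch '{"delta_pos":[[0.208,0.083,0.198],[0.208,0.083,0.198],[0.208,0.083,0.198],[0.208,0.083,0.198],[0.208,0.083,0.198],[0.208,0.083,0.198],[0.208,0.083,0.198],[0.208,0.083,0.198],[0,0,0],[0,0,0],[0,0,0]],"dr":[[0,0,0],[0,0,0],[0,0,0],[0,0,0],[0,0,0],[0,0,0],[0,0,0],[0,0,0],[0,0,0],[0,0,0],[0,0,0]],"grip":[-0.2,-0.2,-0.2,-0.2,-0.2,-0.2,-0.2,-0.2,-0.2,-0.2,-0.2]}'
python3 - <<'E'
from g import *
d=np.array([np.cos(np.radians(36.8)),np.sin(np.radians(36.8)),0])
go(np.array([.5696,.106,.1])-.022*d,-53.2,-12); cap('side','s3.png')
E
```

```text
clock: 10.98
ee_pos: [0.3628, 0.0694, 0.3229]
eef_rot: [0.944, 0.314, 0.032, 0.099]
wrist_force: [-0.8, 0.2, 0.8]
finger_gap: 0.0351
grip_force: 0.0
clock: 11.9
ee_pos: [0.5542, 0.0891, 0.1822]
eef_rot: [0.944, 0.314, 0.032, 0.099]
wrist_force: [0.8, -0.3, 0.0]
finger_gap: 0.0353
grip_force: 0.0
turn [-0.    0.01  0.  ] shift [ 0.004 -0.213  0.982]
```

View pics/s3.png

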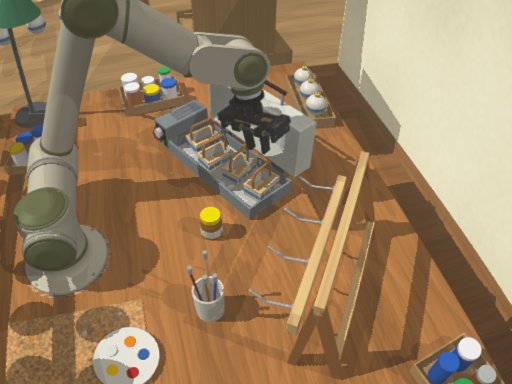

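Gripper at (255,120), above the rightmost basket (262,178), tilted toward the pod and clear of the hood. I go down and grip.

```bash
python3 -m inch '{"delta_pos":[[0,-0.04,0.2],[0,-0.04,0.2],[0,-0.04,0.18],[0,-0.04,0.16],[0,-0.03,0.14],[0,-0.023,0.1],[0,0,0],[0,0,0]],"dr":[[0,0,0],[0,0,0],[0,0,0],[0,0,0],[0,0,0],[0,0,0],[0,0,0],[0,0,0]],"grip":[-0.2,-0.2,-0.2,-0.2,-0.2,-0.2,-0.2,-0.2]}'
python3 -m inch '{"delta_pos":[[0,0,0],[0,0,0],[0,0,0],[0,0,0],[0,0,0],[0,0,0],[0,0,0],[0,0,0]],"dr":[[0,0,0],[0,0,0],[0,0,0],[0,0,0],[0,0,0],[0,0,0],[0,0,0],[0,0,0]],"grip":[-1,-1,-1,-1,-1,-1,-1,-1]}' 35
python3 -m inch '{"delta_pos":[[0,0.01,-0.05],[0,0.02,-0.1],[0,0.04,-0.2],[0,0.04,-0.2],[0,0.04,-0.2],[0,0.04,-0.2],[0,0.04,-0.2],[0,0.04,-0.2],[0,0.04,-0.2],[0,0.03,-0.15],[0,0,0],[0,0,0]],"dr":[[0,0,0],[0,0,0],[0,0,0],[0,0,0],[0,0,0],[0,0,0],[0,0,0],[0,0,0],[0,0,0],[0,0,0],[0,0,0],[0,0,0]],"grip":[-1,-1,-1,-1,-1,-1,-1,-1,-1,-1,-1,-1]}'
cat > hg.py <<'E'
import sys
from g import *
# usage: hook index, front distance
i=int(sys.argv[1]); f=float(sys.argv[2]); a=[] 
off=np.array(ky)*-.022
pts=[rk(-.052-f,HY[i],.27),rk(-.052-f,HY[i],.203),rk(-.052,HY[i],.203),rk(-.052,HY[i],.172),rk(-.052,HY[i],.27)]
t,R=None,None
for p in pts: t,R=go(p+off,-35.2,-12,pos=t,R0=R)
E
python3 hg.py 0 .085
python3 - <<'E'
from g import *
cap('side','s4.png')
E
```

```text
clock: 12.62
ee_pos: [0.5543, 0.089, 0.0824]
eef_rot: [0.944, 0.313, 0.033, 0.099]
wrist_force: [0.6, -0.1, -0.2]
finger_gap: 0.0351
grip_force: 0.0
clock: 13.28
ee_pos: [0.5544, 0.0889, 0.082]
eef_rot: [0.944, 0.312, 0.033, 0.099]
wrist_force: [-1.7, 0.3, 6.1]
finger_gap: 0.0062
grip_force: 33.4
clock: 14.28
ee_pos: [0.5531, 0.0906, 0.2553]
eef_rot: [0.944, 0.312, 0.033, 0.099]
wrist_force: [0.6, -0.2, -1.9]
finger_gap: 0.0065
grip_force: 34.2
turn [ 0.    0.55 -2.59] shift [-0.837  0.816  0.211]
turn [0. 0. 0.] shift [ 0.    -0.139  0.655]
turn [0. 0. 0.] shift [0.    0.831 0.177]
turn [0. 0. 0.] shift [ 0.    -0.064  0.303]
turn [0. 0. 0.] shift [ 0.     0.204 -0.959]
```

View pics/s4.png

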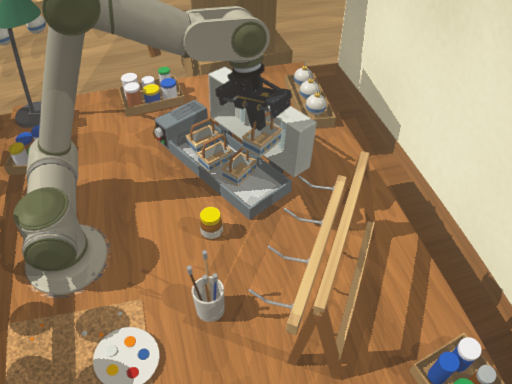

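Basket at (262,140) is lifted cleanly and level. I move it to the front of hook 0.

```bash
python3 -m inch '{"delta_pos":[[0,0,0],[0,0,0],[0,0,0],[0,0,0],[-0.08,0.08,0.021],[-0.14,0.14,0.035],[-0.14,0.14,0.035],[-0.14,0.14,0.035],[-0.14,0.14,0.035],[-0.117,0.106,0.03],[-0.08,0.07,0.02],[0,0,0]],"dr":[[0,0.137,-0.647],[0,0.137,-0.647],[0,0.137,-0.647],[0,0.137,-0.647],[0,0,0],[0,0,0],[0,0,0],[0,0,0],[0,0,0],[0,0,0],[0,0,0],[0,0,0]],"grip":[-1,-1,-1,-1,-1,-1,-1,-1,-1,-1,-1,-1]}'
python3 -m inch '{"delta_pos":[[0,-0.02,0.1],[0,-0.03,0.14],[0,-0.03,0.14],[0,-0.03,0.14],[0,-0.029,0.135],[0,0,0],[0,0,0],[0,0,0]],"dr":[[0,0,0],[0,0,0],[0,0,0],[0,0,0],[0,0,0],[0,0,0],[0,0,0],[0,0,0]],"grip":[-1,-1,-1,-1,-1,-1,-1,-1]}'
python3 - <<'E'
from g import *
cap('side','s5.png'); go(rk(-.137,HY[0],.203)-.022*ky,-35.2,-12)
E
```

```text
clock: 15.33
ee_pos: [0.5736, -0.0285, 0.2502]
eef_rot: [0.884, 0.456, 0.047, 0.093]
wrist_force: [-0.5, 0.6, -1.2]
finger_gap: 0.0063
grip_force: 34.3
clock: 16.0
ee_pos: [0.574, -0.0261, 0.1852]
eef_rot: [0.883, 0.458, 0.048, 0.093]
wrist_force: [0.1, 0.4, -1.1]
finger_gap: 0.0065
grip_force: 34.3
turn [ 0.01  0.   -0.  ] shift [-0.003 -0.005  0.006]
```

View pics/s5.png

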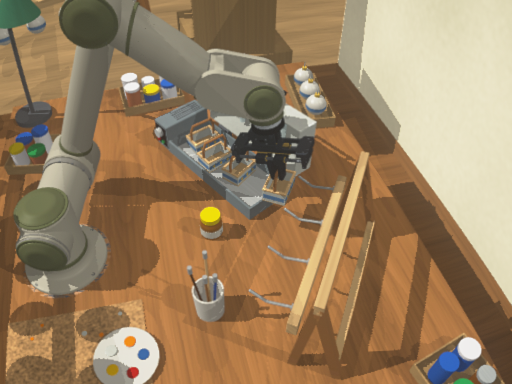

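The basket hangs at (275,188), level, in front of hook 0. I move it in over the tip and lower it.

```bash
python3 -m inch '{"delta_pos":[[0,0.08,0.017],[0,0.11,0.023],[0,0.11,0.023],[0,0.11,0.023],[0,0.11,0.023],[0,0.11,0.023],[0,0.11,0.023],[0,0.09,0.019],[0,0,0],[0,0,0]],"dr":[[0,0,0],[0,0,0],[0,0,0],[0,0,0],[0,0,0],[0,0,0],[0,0,0],[0,0,0],[0,0,0],[0,0,0]],"grip":[-1,-1,-1,-1,-1,-1,-1,-1,-1,-1]}'
python3 -m inch '{"delta_pos":[[0,-0.013,0.06],[0,-0.013,0.06],[0,-0.013,0.06],[0,-0.011,0.05],[0,-0.008,0.04],[0,-0.004,0.02],[0,0,0],[0,0,0],[0,0,0]],"dr":[[0,0,0],[0,0,0],[0,0,0],[0,0,0],[0,0,0],[0,0,0],[0,0,0],[0,0,0],[0,0,0]],"grip":[-1,-1,-1,-1,-1,-1,-1,-1,-1]}'
python3 - <<'E'
from g import *
cap('side','s6.png'); go(rk(-.052,HY[0],.172)-.022*ky,-35.2,-12)
E
```

```text
clock: 16.88
ee_pos: [0.6431, -0.0755, 0.1845]
eef_rot: [0.883, 0.457, 0.048, 0.093]
wrist_force: [0.6, 0.3, -0.9]
finger_gap: 0.0063
grip_force: 34.3
clock: 17.63
ee_pos: [0.6429, -0.0753, 0.1551]
eef_rot: [0.883, 0.458, 0.048, 0.093]
wrist_force: [0.7, 0.3, -0.8]
finger_gap: 0.0062
grip_force: 34.3
turn [-0.    0.01  0.  ] shift [ 0.001 -0.002  0.014]
```

View pics/s6.png

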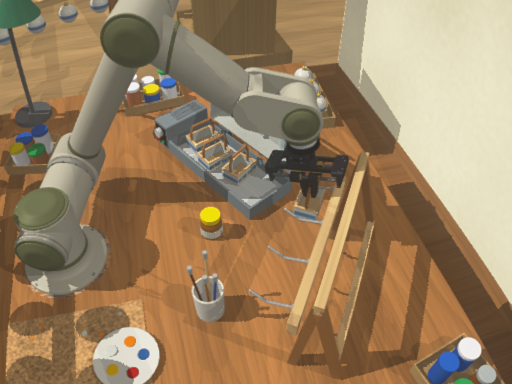

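The basket at (308,203) is around hook 0, with the gripper clear of the top rail. I lower the last 2 mm, release and rise.

```bash
python3 -m inch '{"delta_pos":[[0,-0.003,0.01],[0,-0.003,0.01],[0,0,0.005],[0,0,0],[0,0,0]],"dr":[[0,0,0],[0,0,0],[0,0,0],[0,0,0],[0,0,0]],"grip":[-1,-1,-1,-1,-1]}'
python3 -m inch '{"delta_pos":[[0,0,0],[0,0,0],[0,0,0],[0,0,0],[0,0,0],[0,0,0],[0,0.01,-0.05],[0,0.02,-0.1],[0,0.03,-0.15],[0,0.04,-0.2],[0,0.04,-0.2],[0,0.04,-0.2]],"dr":[[0,0,0],[0,0,0],[0,0,0],[0,0,0],[0,0,0],[0,0,0],[0,0,0],[0,0,0],[0,0,0],[0,0,0],[0,0,0],[0,0,0]],"grip":[-0.2,-0.2,-0.2,-0.2,-0.2,-0.2,-0.2,-0.2,-0.2,-0.2,-0.2,-0.2]}'
python3 -m inch '{"delta_pos":[[0,-0.3,-0.05],[0,-0.3,-0.05],[0,-0.3,-0.05],[0,-0.3,-0.05],[0,-0.3,-0.05],[0,0,0]],"dr":[[0,0,0],[0,0,0],[0,0,0],[0,0,0],[0,0,0],[0,0,0]],"grip":[-0.2,-0.2,-0.2,-0.2,-0.2,-0.2]}'
python3 - <<'E'
from g import *
cap('side','s7.png')
E
python3 pk.py 0
```

```text
clock: 18.1
ee_pos: [0.6434, -0.0755, 0.1532]
eef_rot: [0.883, 0.458, 0.048, 0.094]
wrist_force: [0.5, -0.4, 5.6]
finger_gap: 0.006
grip_force: 33.8
clock: 19.1
ee_pos: [0.6419, -0.0745, 0.2463]
eef_rot: [0.883, 0.458, 0.048, 0.093]
wrist_force: [-0.0, 0.4, -0.5]
finger_gap: 0.0354
grip_force: 0.0
clock: 19.6
ee_pos: [0.5144, 0.0156, 0.2386]
eef_rot: [0.883, 0.459, 0.048, 0.093]
wrist_force: [0.7, 0.4, 1.1]
finger_gap: 0.0354
grip_force: 0.0
22 [180. 184.] mid [0.546  0.2055 0.1   ] oven 0.039 -0.039 size [0.019 0.007] ang 31.8
113 [143. 218.] mid [0.4651 0.292  0.1001] oven 0.007 0.075 size [0.077 0.008] ang 23.8
115 [118. 228.] mid [0.4427 0.3515 0.1004] oven 0.015 0.138 size [0.079 0.009] ang 22.3
turn [ 0.01 -0.7   3.29] shift [ 1.03  -1.534  0.258]
turn [0. 0. 0.] shift [ 0.    -0.208  0.978]
```

View pics/s7.png

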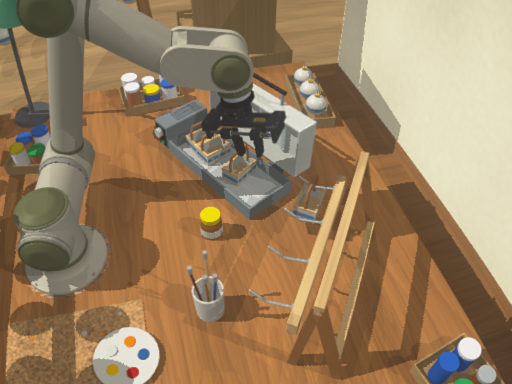

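Basket 0 hangs at (310,203) on hook 0. The third basket has been knocked toward the pod (top view (143,218)). I step aside to see the next one.

```bash
python3 -m inch '{"delta_pos":[[-0.3,-0.06,-0.05],[-0.3,-0.06,-0.05],[-0.3,-0.06,-0.05],[-0.3,-0.06,-0.05],[0,0,0]],"dr":[[0,-0.1,0.47],[0,-0.1,0.47],[0,-0.1,0.47],[0,-0.1,0.47],[0,-0.1,0.46]],"grip":[-0.2,-0.2,-0.2,-0.2,-0.2]}'
python3 pk.py 0
```

```text
clock: 20.12
ee_pos: [0.4177, -0.0631, 0.2534]
eef_rot: [0.94, 0.324, 0.034, 0.1]
wrist_force: [-0.1, -0.4, 0.1]
finger_gap: 0.0352
grip_force: 0.0
106 [188. 194.] mid [0.5222 0.1869 0.1002] oven 0.01 -0.045 size [0.078 0.008] ang 38.5
115 [143. 218.] mid [0.4651 0.2922 0.1001] oven 0.008 0.075 size [0.076 0.009] ang 23.8
116 [118. 228.] mid [0.4424 0.3523 0.0999] oven 0.015 0.139 size [0.079 0.008] ang 22.6
turn [ 0.02  0.03 -0.1 ] shift [ 2.138 -1.394  0.436]
turn [0. 0. 0.] shift [ 0.    -0.208  0.978]
```

```bash
python3 -m inch '{"delta_pos":[[0.214,-0.139,0.044],[0.214,-0.139,0.044],[0.214,-0.139,0.044],[0.214,-0.139,0.044],[0.214,-0.139,0.044],[0.214,-0.139,0.044],[0.214,-0.139,0.044],[0.214,-0.139,0.044],[0.214,-0.139,0.044],[0.214,-0.139,0.044],[0,0,0],[0,0,0]],"dr":[[0.02,0.03,-0.1],[0,0,0],[0,0,0],[0,0,0],[0,0,0],[0,0,0],[0,0,0],[0,0,0],[0,0,0],[0,0,0],[0,0,0],[0,0,0]],"grip":[-0.2,-0.2,-0.2,-0.2,-0.2,-0.2,-0.2,-0.2,-0.2,-0.2,-0.2,-0.2]}'
cat > fin.py <<'E'
import sys
from g import *
mx,my,a=map(float,sys.argv[1:4]); d=np.array([np.cos(np.radians(a)),np.sin(np.radians(a)),0])
off=float(sys.argv[4]) if len(sys.argv)>4 else -.022
go(np.array([mx,my,.1])+off*d,a-90,-12)
E
python3 fin.py .5222 .1869 38.5
```

```text
clock: 21.17
ee_pos: [0.507, 0.1734, 0.1797]
eef_rot: [0.937, 0.334, 0.034, 0.097]
wrist_force: [-0.1, 0.1, -0.2]
finger_gap: 0.0353
grip_force: 0.0
turn [-0.02 -0.01  0.1 ] shift [-0.018 -0.176  0.965]
```

```bash
python3 -m inch '{"delta_pos":[[-0.01,-0.035,0.2],[-0.008,-0.035,0.2],[0,-0.035,0.18],[0,-0.03,0.16],[0,-0.025,0.13],[0,-0.018,0.095],[0,0,0],[0,0,0]],"dr":[[0,0,0.1],[0,0,0],[0,0,0],[0,0,0],[0,0,0],[0,0,0],[0,0,0],[0,0,0]],"grip":[-0.2,-0.2,-0.2,-0.2,-0.2,-0.2,-0.2,-0.2]}'
python3 fin.py .5222 .1869 38.5
python3 -m inch '{"delta_pos":[[0,0,0],[0,0,0],[0,0,0],[0,0,0],[0,0,0],[0,0,0],[0,0,0],[0,0,0]],"dr":[[0,0,0],[0,0,0],[0,0,0],[0,0,0],[0,0,0],[0,0,0],[0,0,0],[0,0,0]],"grip":[-1,-1,-1,-1,-1,-1,-1,-1]}' 35
python3 -m inch '{"delta_pos":[[0,0.01,-0.05],[0,0.02,-0.1],[0,0.04,-0.2],[0,0.04,-0.2],[0,0.04,-0.2],[0,0.04,-0.2],[0,0.04,-0.2],[0,0.04,-0.2],[0,0.04,-0.2],[0,0.03,-0.15],[0,0,0],[0,0,0]],"dr":[[0,0,0],[0,0,0],[0,0,0],[0,0,0],[0,0,0],[0,0,0],[0,0,0],[0,0,0],[0,0,0],[0,0,0],[0,0,0],[0,0,0]],"grip":[-1,-1,-1,-1,-1,-1,-1,-1,-1,-1,-1,-1]}'
python3 hg.py 1 .085
```

```text
clock: 21.83
ee_pos: [0.5067, 0.1692, 0.0826]
eef_rot: [0.939, 0.327, 0.035, 0.097]
wrist_force: [0.9, -0.5, 0.2]
finger_gap: 0.0351
grip_force: 0.0
turn [-0.02 -0.01 -0.02] shift [ 0.011 -0.004  0.008]
clock: 22.5
ee_pos: [0.5065, 0.1697, 0.0826]
eef_rot: [0.939, 0.327, 0.035, 0.097]
wrist_force: [0.8, -1.4, 3.8]
finger_gap: 0.006
grip_force: 33.5
clock: 23.5
ee_pos: [0.5047, 0.1708, 0.2555]
eef_rot: [0.939, 0.327, 0.035, 0.097]
wrist_force: [0.6, -1.4, -2.5]
finger_gap: 0.0062
grip_force: 34.1
turn [-0.02  0.48 -2.34] shift [-2.364  1.654  0.391]
turn [0. 0. 0.] shift [ 0.    -0.139  0.655]
turn [0. 0. 0.] shift [-0.     0.831  0.177]
turn [0. 0. 0.] shift [ 0.    -0.064  0.303]
turn [0. 0. 0.] shift [ 0.     0.204 -0.959]
```

```bash
python3 -m inch '{"delta_pos":[[0,0,0],[0,0,0],[0,0,0],[0,0,0]],"dr":[[0,0.12,-0.585],[0,0.12,-0.585],[0,0.12,-0.585],[0,0.12,-0.585]],"grip":[-1,-1,-1,-1]}'
python3 -m inch '{"delta_pos":[[-0.12,0.08,0.02],[-0.236,0.165,0.039],[-0.236,0.165,0.039],[-0.236,0.165,0.039],[-0.236,0.165,0.039],[-0.236,0.165,0.039],[-0.236,0.165,0.039],[-0.236,0.165,0.039],[-0.236,0.165,0.039],[-0.236,0.165,0.039],[-0.12,0.085,0.02],[0,0,0]],"dr":[[0,0,0],[0,0,0],[0,0,0],[0,0,0],[0,0,0],[0,0,0],[0,0,0],[0,0,0],[0,0,0],[0,0,0],[0,0,0],[0,0,0]],"grip":[-1,-1,-1,-1,-1,-1,-1,-1,-1,-1,-1,-1]}'
python3 -m inch '{"delta_pos":[[0,-0.02,0.1],[0,-0.03,0.14],[0,-0.03,0.14],[0,-0.03,0.14],[0,-0.029,0.135],[0,0,0],[0,0,0],[0,0,0]],"dr":[[0,0,0],[0,0,0],[0,0,0],[0,0,0],[0,0,0],[0,0,0],[0,0,0],[0,0,0]],"grip":[-1,-1,-1,-1,-1,-1,-1,-1]}'
python3 - <<'E'
from g import *
go(rk(-.137,HY[1],.203)-.022*ky,-35.2,-12)
E
```

```text
clock: 23.83
ee_pos: [0.5042, 0.1707, 0.2537]
eef_rot: [0.882, 0.459, 0.046, 0.091]
wrist_force: [-0.5, 0.5, -0.9]
finger_gap: 0.0066
grip_force: 34.1
clock: 24.83
ee_pos: [0.5066, -0.1225, 0.2493]
eef_rot: [0.884, 0.456, 0.047, 0.091]
wrist_force: [-0.2, -0.2, -0.8]
finger_gap: 0.0064
grip_force: 34.2
clock: 25.5
ee_pos: [0.5073, -0.1196, 0.1846]
eef_rot: [0.883, 0.458, 0.048, 0.092]
wrist_force: [-0.4, 0.2, -1.6]
finger_gap: 0.0061
grip_force: 34.2
turn [-0.02 -0.01  0.  ] shift [-0.005  0.004 -0.   ]
```

```bash
python3 -m inch '{"delta_pos":[[0,0.08,0.017],[0,0.11,0.023],[0,0.11,0.023],[0,0.11,0.023],[0,0.11,0.023],[0,0.11,0.023],[0,0.11,0.023],[0,0.09,0.019],[0,0,0],[0,0,0]],"dr":[[0,0,0],[0,0,0],[0,0,0],[0,0,0],[0,0,0],[0,0,0],[0,0,0],[0,0,0],[0,0,0],[0,0,0]],"grip":[-1,-1,-1,-1,-1,-1,-1,-1,-1,-1]}'
python3 -m inch '{"delta_pos":[[0,-0.013,0.06],[0,-0.013,0.06],[0,-0.013,0.06],[0,-0.011,0.05],[0,-0.008,0.04],[0,-0.004,0.02],[0,-0.003,0.013],[0,-0.002,0.008],[0,0,0.006],[0,0,0],[0,0,0]],"dr":[[0,0,0],[0,0,0],[0,0,0],[0,0,0],[0,0,0],[0,0,0],[0,0,0],[0,0,0],[0,0,0],[0,0,0],[0,0,0]],"grip":[-1,-1,-1,-1,-1,-1,-1,-1,-1,-1,-1]}'
python3 - <<'E'
from g import *
go(rk(-.052,HY[1],.172)-.022*ky,-35.2,-12)
E
```

```text
clock: 26.33
ee_pos: [0.5766, -0.169, 0.1843]
eef_rot: [0.883, 0.458, 0.048, 0.092]
wrist_force: [0.0, -0.5, -1.3]
finger_gap: 0.0066
grip_force: 34.2
clock: 27.25
ee_pos: [0.5773, -0.1693, 0.1534]
eef_rot: [0.883, 0.458, 0.049, 0.093]
wrist_force: [0.4, -0.3, 6.8]
finger_gap: 0.0062
grip_force: 34.0
turn [ 0.01 -0.01 -0.  ] shift [-0.003 -0.004 -0.004]
```

```bash
python3 -m inch '{"delta_pos":[[0,0,0],[0,0,0],[0,0,0],[0,0,0],[0,0,0],[0,0,0],[0,0.01,-0.05],[0,0.02,-0.1],[0,0.03,-0.15],[0,0.04,-0.2],[0,0.04,-0.2],[0,0.04,-0.2]],"dr":[[0,0,0],[0,0,0],[0,0,0],[0,0,0],[0,0,0],[0,0,0],[0,0,0],[0,0,0],[0,0,0],[0,0,0],[0,0,0],[0,0,0]],"grip":[-0.3,-0.3,-0.3,-0.3,-0.3,-0.3,-0.3,-0.3,-0.3,-0.3,-0.3,-0.3]}'
python3 -m inch '{"delta_pos":[[0,-0.3,-0.05],[0,-0.3,-0.05],[0,-0.3,-0.05],[0,-0.3,-0.05],[0,-0.3,-0.05],[0,0,0],[0,0,0],[0,0,0],[0,0,0],[0,0,0],[0,0,0]],"dr":[[0,0,0],[0,0,0],[0,0,0],[0,0,0],[0,0,0],[0,-0.16,0.74],[0,-0.16,0.74],[0,-0.16,0.74],[0,-0.16,0.74],[0,-0.16,0.74],[0,-0.16,0.74]],"grip":[-0.3,-0.3,-0.3,-0.3,-0.3,-0.3,-0.3,-0.3,-0.3,-0.3,-0.3]}'
python3 pk.py 0
python3 - <<'E'
from g import *
cap('side','s8.png')
E
```

```text
clock: 28.25
ee_pos: [0.5755, -0.1683, 0.245]
eef_rot: [0.883, 0.458, 0.048, 0.092]
wrist_force: [0.6, -0.3, -0.3]
finger_gap: 0.0309
grip_force: 0.0
clock: 29.17
ee_pos: [0.4514, -0.0807, 0.2377]
eef_rot: [0.974, 0.201, 0.02, 0.102]
wrist_force: [-0.0, -1.0, 0.3]
finger_gap: 0.0311
grip_force: 0.0
113 [143. 218.] mid [0.4653 0.2922 0.1003] oven 0.008 0.075 size [0.077 0.009] ang 23.6
113 [118. 228.] mid [0.4426 0.3524 0.1002] oven 0.015 0.139 size [0.078 0.009] ang 22.3
turn [-0.01  0.03 -0.08] shift [ 1.399 -3.368 -0.143]
turn [0. 0. 0.] shift [ 0.    -0.208  0.978]
```

View pics/s8.png

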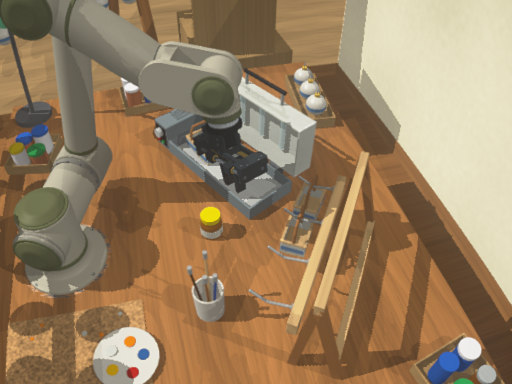

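Baskets hang on hooks 0 and 1, at about (312,205) and (300,230). Next is the third basket.

```bash
python3 -m inch '{"delta_pos":[[0.117,-0.281,-0.03],[0.117,-0.281,-0.03],[0.117,-0.281,-0.02],[0.117,-0.281,-0.01],[0.117,-0.281,-0.01],[0.117,-0.281,-0.01],[0.117,-0.281,-0.01],[0.117,-0.281,-0.01],[0.117,-0.281,-0.01],[0.117,-0.281,0],[0.117,-0.281,0],[0.112,-0.277,0]],"dr":[[0,0.03,-0.08],[0,0,0],[0,0,0],[0,0,0],[0,0,0],[0,0,0],[0,0,0],[0,0,0],[0,0,0],[0,0,0],[0,0,0],[0,0,0]],"grip":[-0.4,-0.4,-0.4,-0.4,-0.4,-0.4,-0.4,-0.4,-0.4,-0.4,-0.4,-0.4]}'
python3 -m inch '{"delta_pos":[[0,0,0],[0,0,0],[0,0,0]],"dr":[[0,0,0],[0,0,0],[0,0,0]],"grip":[-0.4,-0.4,-0.4]}'
python3 fin.py .4653 .2922 23.7
```

```text
clock: 30.27
ee_pos: [0.4432, 0.2813, 0.1813]
eef_rot: [0.972, 0.21, 0.021, 0.101]
wrist_force: [0.2, -0.8, -0.3]
finger_gap: 0.0264
grip_force: 0.0
clock: 30.52
ee_pos: [0.4434, 0.2793, 0.1815]
eef_rot: [0.972, 0.209, 0.021, 0.101]
wrist_force: [-0.0, -0.4, 0.3]
finger_gap: 0.0265
grip_force: 0.0
turn [-0.01 -0.01  0.08] shift [ 0.032 -0.199  0.978]
```

```bash
python3 -m inch '{"delta_pos":[[0.015,-0.04,0.2],[0.015,-0.04,0.2],[0,-0.04,0.18],[0,-0.035,0.16],[0,-0.025,0.14],[0,-0.02,0.095],[0,0,0],[0,0,0]],"dr":[[0,0,0.08],[0,0,0],[0,0,0],[0,0,0],[0,0,0],[0,0,0],[0,0,0],[0,0,0]],"grip":[-0.4,-0.4,-0.4,-0.4,-0.4,-0.4,-0.4,-0.4]}'
python3 fin.py .4653 .2922 23.7
python3 -m inch '{"delta_pos":[[0,0,0],[0,0,0],[0,0,0],[0,0,0],[0,0,0],[0,0,0],[0,0,0],[0,0,0]],"dr":[[0,0,0],[0,0,0],[0,0,0],[0,0,0],[0,0,0],[0,0,0],[0,0,0],[0,0,0]],"grip":[-1,-1,-1,-1,-1,-1,-1,-1]}' 35
python3 -m inch '{"delta_pos":[[0,0.01,-0.05],[0,0.02,-0.1],[0,0.04,-0.2],[0,0.04,-0.2],[0,0.04,-0.2],[0,0.04,-0.2],[0,0.04,-0.2],[0,0.04,-0.2],[0,0.04,-0.2],[0,0.03,-0.15],[0,0,0],[0,0,0]],"dr":[[0,0,0],[0,0,0],[0,0,0],[0,0,0],[0,0,0],[0,0,0],[0,0,0],[0,0,0],[0,0,0],[0,0,0],[0,0,0],[0,0,0]],"grip":[-1,-1,-1,-1,-1,-1,-1,-1,-1,-1,-1,-1]}'
python3 hg.py 2 .085
```

```text
clock: 31.18
ee_pos: [0.4468, 0.28, 0.0822]
eef_rot: [0.974, 0.203, 0.022, 0.101]
wrist_force: [0.4, -0.1, 0.2]
finger_gap: 0.0266
grip_force: 0.0
turn [-0.01 -0.01 -0.02] shift [-0.001  0.     0.006]
clock: 31.85
ee_pos: [0.4466, 0.2809, 0.0825]
eef_rot: [0.974, 0.204, 0.022, 0.101]
wrist_force: [-2.3, 1.2, 5.8]
finger_gap: 0.0062
grip_force: 34.0
clock: 32.85
ee_pos: [0.4454, 0.282, 0.2555]
eef_rot: [0.974, 0.203, 0.022, 0.101]
wrist_force: [-0.1, 0.6, -2.2]
finger_gap: 0.0059
grip_force: 34.4
turn [-0.01  0.92 -4.44] shift [-4.081  2.755  0.625]
turn [0. 0. 0.] shift [ 0.    -0.139  0.655]
turn [0. 0. 0.] shift [-0.     0.831  0.177]
turn [0. 0. 0.] shift [ 0.    -0.064  0.303]
turn [0. 0. 0.] shift [ 0.     0.204 -0.959]
```

```bash
python3 -m inch '{"delta_pos":[[0,0,0],[0,0,0],[0,0,0],[0,0,0],[0,0,0],[0,0,0]],"dr":[[0,0.153,-0.74],[0,0.153,-0.74],[0,0.153,-0.74],[0,0.153,-0.74],[0,0.153,-0.74],[0,0.153,-0.74]],"grip":[-1,-1,-1,-1,-1,-1]}'
python3 -m inch '{"delta_pos":[[-0.11,0.076,0.017],[-0.227,0.153,0.035],[-0.227,0.153,0.035],[-0.227,0.153,0.035],[-0.227,0.153,0.035],[-0.227,0.153,0.035],[-0.227,0.153,0.035],[-0.227,0.153,0.035],[-0.227,0.153,0.035]],"dr":[[0,0,0],[0,0,0],[0,0,0],[0,0,0],[0,0,0],[0,0,0],[0,0,0],[0,0,0],[0,0,0]],"grip":[-1,-1,-1,-1,-1,-1,-1,-1,-1]}'
python3 -m inch '{"delta_pos":[[-0.227,0.153,0.035],[-0.227,0.153,0.035],[-0.227,0.153,0.035],[-0.227,0.153,0.035],[-0.227,0.153,0.035],[-0.227,0.153,0.035],[-0.227,0.153,0.035],[-0.227,0.153,0.035],[-0.227,0.153,0.035],[-0.11,0.076,0.017],[0,0,0],[0,0,0]],"dr":[[0,0,0],[0,0,0],[0,0,0],[0,0,0],[0,0,0],[0,0,0],[0,0,0],[0,0,0],[0,0,0],[0,0,0],[0,0,0],[0,0,0]],"grip":[-1,-1,-1,-1,-1,-1,-1,-1,-1,-1,-1,-1]}'
python3 -m inch '{"delta_pos":[[0,-0.02,0.1],[0,-0.03,0.14],[0,-0.03,0.14],[0,-0.03,0.14],[0,-0.029,0.135],[0,0,0],[0,0,0],[0,0,0]],"dr":[[0,0,0],[0,0,0],[0,0,0],[0,0,0],[0,0,0],[0,0,0],[0,0,0],[0,0,0]],"grip":[-1,-1,-1,-1,-1,-1,-1,-1]}'
python3 - <<'E'
from g import *
go(rk(-.137,HY[2],.203)-.022*ky,-35.2,-12)
E
```

```text
clock: 33.35
ee_pos: [0.4449, 0.2819, 0.2536]
eef_rot: [0.882, 0.46, 0.046, 0.092]
wrist_force: [0.3, 0.3, -1.3]
finger_gap: 0.0058
grip_force: 34.4
clock: 34.1
ee_pos: [0.4424, 0.0467, 0.2518]
eef_rot: [0.883, 0.458, 0.046, 0.092]
wrist_force: [0.4, -0.5, -1.9]
finger_gap: 0.0059
grip_force: 34.3
clock: 35.1
ee_pos: [0.4404, -0.2139, 0.2495]
eef_rot: [0.884, 0.457, 0.047, 0.091]
wrist_force: [-0.8, 0.4, -0.8]
finger_gap: 0.0062
grip_force: 34.5
clock: 35.77
ee_pos: [0.4412, -0.2135, 0.1846]
eef_rot: [0.883, 0.458, 0.048, 0.093]
wrist_force: [0.4, -0.7, -1.3]
finger_gap: 0.0056
grip_force: 34.5
turn [-0.01  0.01  0.01] shift [-0.007  0.003 -0.001]
```

```bash
python3 -m inch '{"delta_pos":[[0,0.08,0.017],[0,0.11,0.023],[0,0.11,0.023],[0,0.11,0.023],[0,0.11,0.023],[0,0.11,0.023],[0,0.11,0.023],[0,0.09,0.019],[0,0,0],[0,0,0]],"dr":[[0,0,0],[0,0,0],[0,0,0],[0,0,0],[0,0,0],[0,0,0],[0,0,0],[0,0,0],[0,0,0],[0,0,0]],"grip":[-1,-1,-1,-1,-1,-1,-1,-1,-1,-1]}'
python3 -m inch '{"delta_pos":[[0,-0.013,0.06],[0,-0.013,0.06],[0,-0.013,0.06],[0,-0.011,0.05],[0,-0.008,0.04],[0,-0.004,0.02],[0,-0.003,0.013],[0,-0.002,0.008],[0,0,0.006],[0,0,0],[0,0,0]],"dr":[[0,0,0],[0,0,0],[0,0,0],[0,0,0],[0,0,0],[0,0,0],[0,0,0],[0,0,0],[0,0,0],[0,0,0],[0,0,0]],"grip":[-1,-1,-1,-1,-1,-1,-1,-1,-1,-1,-1]}'
python3 - <<'E'
from g import *
go(rk(-.052,HY[2],.172)-.022*ky,-35.2,-12)
E
```

```text
clock: 36.6
ee_pos: [0.5103, -0.263, 0.1841]
eef_rot: [0.883, 0.458, 0.047, 0.092]
wrist_force: [-1.2, 0.1, -2.5]
finger_gap: 0.0058
grip_force: 34.5
clock: 37.52
ee_pos: [0.5109, -0.2636, 0.1526]
eef_rot: [0.883, 0.457, 0.048, 0.094]
wrist_force: [5.9, -4.4, 4.3]
finger_gap: 0.0062
grip_force: 34.0
turn [ 0.01  0.01 -0.  ] shift [ 0.    -0.003 -0.012]
```

```bash
python3 -m inch '{"delta_pos":[[0,0,0],[0,0,0],[0,0,0],[0,0,0],[0,0,0],[0,0,0],[0,0.01,-0.05],[0,0.02,-0.1],[0,0.03,-0.15],[0,0.04,-0.2],[0,0.04,-0.2],[0,0.04,-0.2]],"dr":[[0,0,0],[0,0,0],[0,0,0],[0,0,0],[0,0,0],[0,0,0],[0,0,0],[0,0,0],[0,0,0],[0,0,0],[0,0,0],[0,0,0]],"grip":[-0.3,-0.3,-0.3,-0.3,-0.3,-0.3,-0.3,-0.3,-0.3,-0.3,-0.3,-0.3]}'
python3 -m inch '{"delta_pos":[[0.2,-0.2,-0.05],[0.3,-0.2,-0.05],[0.3,-0.2,-0.05],[0.3,-0.2,-0.05],[0.3,-0.2,-0.05],[0,0,0],[0,0,0],[0,0,0],[0,0,0],[0,0,0],[0,0,0]],"dr":[[0,0,0],[0,0,0],[0,0,0],[0,0,0],[0,0,0],[0,-0.16,0.76],[0,-0.16,0.76],[0,-0.16,0.76],[0,-0.16,0.76],[0,-0.16,0.76],[0,-0.16,0.76]],"grip":[-0.3,-0.3,-0.3,-0.3,-0.3,-0.3,-0.3,-0.3,-0.3,-0.3,-0.3]}'
python3 pk.py 0
python3 - <<'E'
from g import *
c=cap('side','s9.png'); t=cap('top','t9.png')
for n,c in(('side',c),('top',t)):
    P=cloud(c); q=P-K; X,Y,Z=q@kx,q@ky,P[...,2]
    m=(X>-.3)&(X<-.11)&(abs(Y+.18)<.1)&(Z>.02)&(Z<.25)
    w=np.c_[X[m],Y[m],Z[m]]
    for lo,hi in((.02,.085),(.085,.12),(.12,.16),(.16,.2)):
        v=w[(w[:,2]>lo)&(w[:,2]<hi)]
        if len(v): print(n,lo,len(v),'x',np.percentile(v[:,0],[2,98]).round(3),'y',np.percentile(v[:,1],[2,98]).round(3))
    m=(abs(X+.052)<.006)&(Z>.168)&(Z<.182); y=Y[m]
    print('bars y',[ (round(float(np.mean(y[abs(y-h)<.05])),3),round(float(np.ptp(y[abs(y-h)<.05])),3)) if (abs(y-h)<.05).any() else None for h in HY])
E
```

```text
clock: 38.52
ee_pos: [0.5092, -0.2621, 0.2447]
eef_rot: [0.883, 0.458, 0.047, 0.092]
wrist_force: [1.0, 0.4, 0.5]
finger_gap: 0.0311
grip_force: 0.0
clock: 39.43
ee_pos: [0.5059, -0.0883, 0.2475]
eef_rot: [0.975, 0.194, 0.02, 0.102]
wrist_force: [-0.1, 0.3, -1.3]
finger_gap: 0.0307
grip_force: 0.0
117 [118. 228.] mid [0.4416 0.3518 0.1   ] oven 0.014 0.139 size [0.08  0.009] ang 22.2
turn [-0.01  0.    0.  ] shift [ 0.844 -4.323 -0.247]
turn [0. 0. 0.] shift [ 0.    -0.208  0.978]
side 0.02 697 x [-0.226 -0.162] y [-0.187 -0.121]
side 0.085 248 x [-0.229 -0.162] y [-0.186 -0.119]
side 0.12 107 x [-0.222 -0.166] y [-0.179 -0.123]
side 0.16 166 x [-0.227 -0.163] y [-0.182 -0.119]
bars y [(0.167, 0.071), (0.052, 0.072), (-0.062, 0.071), (-0.174, 0.001)]
top 0.02 395 x [-0.229 -0.165] y [-0.183 -0.115]
top 0.085 215 x [-0.23  -0.162] y [-0.184 -0.115]
top 0.12 62 x [-0.222 -0.165] y [-0.173 -0.119]
top 0.16 122 x [-0.226 -0.162] y [-0.179 -0.114]
bars y [(0.171, 0.076), (0.074, 0.043), (-0.057, 0.073), (-0.173, 0.003)]
```

View pics/t9.png

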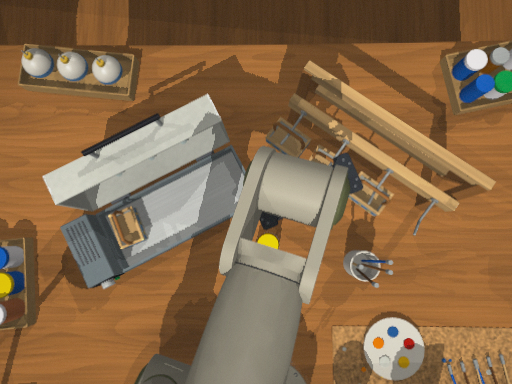

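Three baskets hang, at about (288,138), (335,165) and (372,193). The pot at (362,266) is undisturbed and sits in front of hook 3. I take the last basket, at (127,227).

```bash
python3 -m inch '{"delta_pos":[[0.056,-0.288,-0.017],[0.056,-0.288,-0.017],[0.056,-0.288,-0.017],[0.056,-0.288,-0.017],[0.056,-0.288,-0.017],[0.056,-0.288,-0.017],[0.056,-0.288,-0.017],[0.056,-0.288,-0.017]],"dr":[[0,0,0],[0,0,0],[0,0,0],[0,0,0],[0,0,0],[0,0,0],[0,0,0],[0,0,0]],"grip":[-0.2,-0.2,-0.2,-0.2,-0.2,-0.2,-0.2,-0.2]}'
python3 -m inch '{"delta_pos":[[0.056,-0.288,-0.017],[0.056,-0.288,-0.017],[0.056,-0.288,-0.017],[0.056,-0.288,-0.017],[0.056,-0.288,-0.017],[0.056,-0.288,-0.017],[0.056,-0.288,-0.017],[0,0,0],[0,0,0],[0,0,0]],"dr":[[0,0,0],[0,0,0],[0,0,0],[0,0,0],[0,0,0],[0,0,0],[0,0,0],[0,0,0],[0,0,0],[0,0,0]],"grip":[-0.2,-0.2,-0.2,-0.2,-0.2,-0.2,-0.2,-0.2,-0.2,-0.2]}'
python3 pk.py 0;python3 fin.py .442 .352 22.4
```

```text
clock: 40.25
ee_pos: [0.4584, 0.1405, 0.2128]
eef_rot: [0.975, 0.198, 0.02, 0.102]
wrist_force: [-0.1, -1.0, 0.2]
finger_gap: 0.035
grip_force: 0.0
clock: 41.08
ee_pos: [0.418, 0.3381, 0.1828]
eef_rot: [0.975, 0.197, 0.02, 0.102]
wrist_force: [0.7, -0.3, -0.2]
finger_gap: 0.0353
grip_force: 0.0
turn [-0.01 -0.01  0.05] shift [ 0.054 -0.212  0.989]Traceback (most recent call last):
  File "pk.py", line 8, in <module>
    pick(int(sys.argv[1]))
    ~~~~^^^^^^^^^^^^^^^^^^
  File "pk.py", line 5, in pick
    mid,a=H[i]; d=np.array([np.cos(np.radians(a)),np.sin(np.radians(a)),0])
          ~^^^
IndexError: list index out of range
```

```bash
python3 -m inch '{"delta_pos":[[0.027,-0.04,0.2],[0.027,-0.04,0.2],[0,-0.04,0.18],[0,-0.035,0.16],[0,-0.03,0.145],[0,-0.025,0.1],[0,0,0],[0,0,0]],"dr":[[0,0,0.05],[0,0,0],[0,0,0],[0,0,0],[0,0,0],[0,0,0],[0,0,0],[0,0,0]],"grip":[-0.2,-0.2,-0.2,-0.2,-0.2,-0.2,-0.2,-0.2]}'
python3 fin.py .442 .352 22.4
python3 -m inch '{"delta_pos":[[0,0,0],[0,0,0],[0,0,0],[0,0,0],[0,0,0],[0,0,0],[0,0,0],[0,0,0]],"dr":[[0,0,0],[0,0,0],[0,0,0],[0,0,0],[0,0,0],[0,0,0],[0,0,0],[0,0,0]],"grip":[-1,-1,-1,-1,-1,-1,-1,-1]}' 35
python3 -m inch '{"delta_pos":[[0,0.01,-0.05],[0,0.02,-0.1],[0,0.04,-0.2],[0,0.06,-0.28],[0,0.06,-0.28],[0,0.06,-0.28],[0,0.06,-0.28],[0,0.06,-0.28],[0,0.06,-0.28],[0,0.06,-0.28],[0,0.03,-0.15],[0,0,0]],"dr":[[0,0,0],[0,0,0],[0,0,0],[0,0,0],[0,0,0],[0,0,0],[0,0,0],[0,0,0],[0,0,0],[0,0,0],[0,0,0],[0,0,0]],"grip":[-1,-1,-1,-1,-1,-1,-1,-1,-1,-1,-1,-1]}'
python3 - <<'E'
from g import *
t=R=None
off=-.022*ky
for p in (rk(-.112,-.2725,.34),rk(-.112,-.2725,.203),rk(-.112,HY[3],.203),rk(-.052,HY[3],.203),rk(-.052,HY[3],.172)): t,R=go(p+off,-35.2,-12,pos=t,R0=R)
E
```

```text
clock: 41.8
ee_pos: [0.4232, 0.3404, 0.0822]
eef_rot: [0.976, 0.193, 0.02, 0.102]
wrist_force: [-0.1, 0.0, 0.1]
finger_gap: 0.0352
grip_force: 0.0
turn [-0.01 -0.   -0.  ] shift [-0.002  0.002  0.005]
clock: 42.47
ee_pos: [0.4231, 0.3408, 0.0823]
eef_rot: [0.976, 0.193, 0.021, 0.102]
wrist_force: [-1.2, -2.2, 5.1]
finger_gap: 0.0064
grip_force: 33.8
clock: 43.47
ee_pos: [0.423, 0.3413, 0.3374]
eef_rot: [0.976, 0.193, 0.024, 0.101]
wrist_force: [0.4, 0.3, -1.7]
finger_gap: 0.006
grip_force: 34.6
turn [-0.    0.91 -4.62] shift [-6.585  3.488  0.902]
turn [0. 0. 0.] shift [ 0.    -0.285  1.34 ]
turn [0. 0. 0.] shift [1. 0. 0.]
turn [0. 0. 0.] shift [-0.     0.587  0.125]
turn [0. 0. 0.] shift [ 0.    -0.064  0.303]
```

```bash
python3 -m inch '{"delta_pos":[[0,0,0],[0,0,0],[0,0,0],[0,0,0],[0,0,0],[0,0,0]],"dr":[[0,0.152,-0.77],[0,0.152,-0.77],[0,0.152,-0.77],[0,0.152,-0.77],[0,0.152,-0.77],[0,0.152,-0.77]],"grip":[-1,-1,-1,-1,-1,-1]}'
python3 -m inch '{"delta_pos":[[-0.137,0.072,0.015],[-0.274,0.145,0.035],[-0.274,0.145,0.035],[-0.274,0.145,0.035],[-0.274,0.145,0.035],[-0.274,0.145,0.035],[-0.274,0.145,0.035],[-0.274,0.145,0.035],[-0.274,0.145,0.035],[-0.274,0.145,0.035],[-0.274,0.145,0.035],[-0.274,0.145,0.035]],"dr":[[0,0,0],[0,0,0],[0,0,0],[0,0,0],[0,0,0],[0,0,0],[0,0,0],[0,0,0],[0,0,0],[0,0,0],[0,0,0],[0,0,0]],"grip":[-1,-1,-1,-1,-1,-1,-1,-1,-1,-1,-1,-1]}'
python3 -m inch '{"delta_pos":[[-0.274,0.145,0.035],[-0.274,0.145,0.035],[-0.274,0.145,0.035],[-0.274,0.145,0.035],[-0.274,0.145,0.035],[-0.274,0.145,0.035],[-0.274,0.145,0.035],[-0.274,0.145,0.035],[-0.274,0.145,0.035],[-0.274,0.145,0.035],[-0.274,0.145,0.035],[-0.274,0.145,0.035]],"dr":[[0,0,0],[0,0,0],[0,0,0],[0,0,0],[0,0,0],[0,0,0],[0,0,0],[0,0,0],[0,0,0],[0,0,0],[0,0,0],[0,0,0]],"grip":[-1,-1,-1,-1,-1,-1,-1,-1,-1,-1,-1,-1]}'
python3 -m inch '{"delta_pos":[[-0.137,0.072,0.015],[0,0,0],[0,0,0]],"dr":[[0,0,0],[0,0,0],[0,0,0]],"grip":[-1,-1,-1]}'
python3 - <<'E'
from g import *
t=R=None
off=-.022*ky
for p in (rk(-.112,-.2725,.34),rk(-.112,-.2725,.203)): t,R=go(p+off,-35.2,-12,pos=t,R0=R)
E
```

```text
clock: 43.97
ee_pos: [0.4222, 0.3407, 0.332]
eef_rot: [0.882, 0.46, 0.044, 0.093]
wrist_force: [-0.3, -0.0, -0.6]
finger_gap: 0.0064
grip_force: 34.6
clock: 44.97
ee_pos: [0.38, -0.0164, 0.3295]
eef_rot: [0.883, 0.458, 0.044, 0.092]
wrist_force: [1.4, -0.2, -0.8]
finger_gap: 0.006
grip_force: 34.6
clock: 45.97
ee_pos: [0.3369, -0.3883, 0.326]
eef_rot: [0.883, 0.458, 0.045, 0.092]
wrist_force: [1.3, -0.4, -1.6]
finger_gap: 0.0063
grip_force: 34.6
clock: 46.22
ee_pos: [0.3354, -0.4024, 0.326]
eef_rot: [0.883, 0.457, 0.045, 0.092]
wrist_force: [-0.8, 0.3, -1.1]
finger_gap: 0.0064
grip_force: 34.7
turn [-0.04  0.04 -0.  ] shift [-0.003  0.018  0.048]
turn [0. 0. 0.] shift [ 0.    -0.285  1.34 ]
```

Now straight down beside hook 3: total [0, -0.267, 1.388].

```bash
python3 -m inch '{"delta_pos":[[0,-0.02,0.1],[0,-0.04,0.2],[0,-0.04,0.2],[0,-0.04,0.2],[0,-0.04,0.2],[0,-0.04,0.2],[0,-0.03,0.17],[0,-0.017,0.118],[0,0,0],[0,0,0],[0,0,0]],"dr":[[-0.04,0.04,0],[0,0,0],[0,0,0],[0,0,0],[0,0,0],[0,0,0],[0,0,0],[0,0,0],[0,0,0],[0,0,0],[0,0,0]],"grip":[-1,-1,-1,-1,-1,-1,-1,-1,-1,-1,-1]}'
python3 - <<'E'
from g import *
go(rk(-.112,-.2725,.203)-.022*ky,-35.2,-12); c=cap('side','s10.png')
t=cap('top')
for c in (c,t):
    P=cloud(c);q=P-K; X,Y,Z=q@kx,q@ky,P[...,2]
    m=(abs(X+.112)<.012)&(Y<-.22)&(Y>-.33)&(Z>.196)&(Z<.212)
    if m.any(): print('bar x',X[m].mean().round(4),'y',Y[m].min().round(3),Y[m].max().round(3),'z',Z[m].mean().round(4))
E
```

```text
clock: 47.13
ee_pos: [0.3383, -0.4043, 0.1871]
eef_rot: [0.882, 0.458, 0.048, 0.095]
wrist_force: [-0.5, -0.4, -0.4]
finger_gap: 0.0062
grip_force: 34.7
turn [0.03 0.02 0.02] shift [-0.005 -0.011  0.022]
bar x -0.1107 y -0.314 -0.303 z 0.2004
bar x -0.111 y -0.307 -0.231 z 0.2068
```

View pics/s10.png

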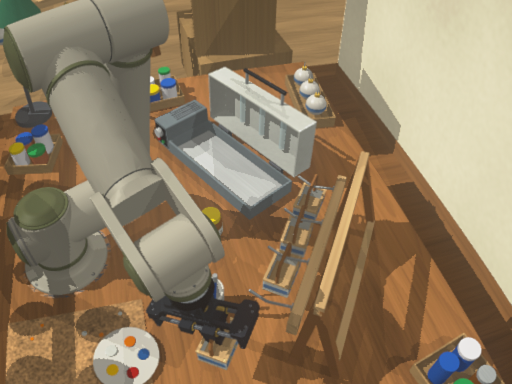

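Last basket at (217,350), outside hook 3 and clear of the rack. I slide it sideways in front of the tip.

```bash
python3 -m inch '{"delta_pos":[[0.06,0,0.01],[0.12,0,0.01],[0.14,0,0],[0.14,0,0],[0.14,0,0],[0.14,0,0],[0.14,0,0],[0.09,0,0],[0.025,0,0],[0,0,0],[0,0,0]],"dr":[[0.03,0.02,0.02],[0,0,0],[0,0,0],[0,0,0],[0,0,0],[0,0,0],[0,0,0],[0,0,0],[0,0,0],[0,0,0],[0,0,0]],"grip":[-1,-1,-1,-1,-1,-1,-1,-1,-1,-1,-1]}'
python3 - <<'E'
from g import *
t=R=None
for p in (rk(-.112,HY[3],.203),rk(-.052,HY[3],.203)): t,R=go(p-.022*ky,-35.2,-12,pos=t,R0=R)
E
```

```text
clock: 48.15
ee_pos: [0.3957, -0.3238, 0.1842]
eef_rot: [0.883, 0.457, 0.048, 0.092]
wrist_force: [-0.2, 0.1, -1.3]
finger_gap: 0.0063
grip_force: 34.6
turn [-0.01 -0.   -0.01] shift [ 0.006 -0.01  -0.007]
turn [0. 0. 0.] shift [-0.     0.587  0.125]
```

```bash
python3 -m inch '{"delta_pos":[[0,0.07,0.015],[0,0.1,0.021],[0,0.1,0.021],[0,0.1,0.021],[0,0.1,0.021],[0,0.1,0.019],[0,0.02,0],[0,0,0],[0,0,0]],"dr":[[0,0,0],[0,0,0],[0,0,0],[0,0,0],[0,0,0],[0,0,0],[0,0,0],[0,0,0],[0,0,0]],"grip":[-1,-1,-1,-1,-1,-1,-1,-1,-1]}'
python3 -m inch '{"delta_pos":[[0,-0.013,0.06],[0,-0.013,0.06],[0,-0.013,0.06],[0,-0.011,0.05],[0,-0.008,0.04],[0,-0.004,0.02],[0,-0.003,0.013],[0,-0.002,0.008],[0,0,0.006],[0,0,0],[0,0,0]],"dr":[[0,0,0],[0,0,0],[0,0,0],[0,0,0],[0,0,0],[0,0,0],[0,0,0],[0,0,0],[0,0,0],[0,0,0],[0,0,0]],"grip":[-1,-1,-1,-1,-1,-1,-1,-1,-1,-1,-1]}'
python3 - <<'E'
from g import *
go(rk(-.052,HY[3],.172)-.022*ky,-35.2,-12)
E
```

```text
clock: 48.9
ee_pos: [0.4445, -0.3585, 0.1845]
eef_rot: [0.883, 0.457, 0.048, 0.092]
wrist_force: [-0.9, -0.3, -0.4]
finger_gap: 0.0062
grip_force: 34.7
clock: 49.82
ee_pos: [0.445, -0.3585, 0.1531]
eef_rot: [0.883, 0.457, 0.048, 0.093]
wrist_force: [-1.4, 1.0, 4.8]
finger_gap: 0.0062
grip_force: 34.2
turn [-0.   -0.   -0.01] shift [ 0.006 -0.013 -0.009]
```

```bash
python3 -m inch '{"delta_pos":[[0,0,0],[0,0,0],[0,0,0],[0,0,0],[0,0,0],[0,0,0],[0,0.01,-0.05],[0,0.02,-0.1],[0,0.03,-0.15],[0,0.04,-0.2],[0,0.04,-0.25],[0,0.0,-0.25]],"dr":[[0,0,0],[0,0,0],[0,0,0],[0,0,0],[0,0,0],[0,0,0],[0,0,0],[0,0,0],[0,0,0],[0,0,0],[0,0,0],[0,0,0]],"grip":[-0.3,-0.3,-0.3,-0.3,-0.3,-0.3,-0.3,-0.3,-0.3,-0.3,-0.3,-0.3]}'
python3 -m inch '{"delta_pos":[[0,-0.2,-0.25],[0.1,-0.3,-0.25],[0.2,-0.3,-0.1],[0.2,-0.3,-0.05],[0.2,-0.3,-0.05],[0.3,-0.2,-0.05],[0.3,-0.2,-0.05],[0.3,-0.2,-0.05],[0.3,-0.2,-0.05],[0.3,-0.2,-0.05],[0,0,0],[0,0,0]],"dr":[[0,0,0],[0,0,0],[0,0,0],[0,0,0],[0,0,0],[0,0,0],[0,0,0],[0,0,0],[0,0,0],[0,0,0],[0,0,0],[0,0,0]],"grip":[-0.3,-0.3,-0.3,-0.3,-0.3,-0.3,-0.3,-0.3,-0.3,-0.3,-0.3,-0.3]}'
cat > ck.py <<'E'
from g import *
for n in('side','top'):
    P=cloud(cap(n,'c_%s.png'%n)); q=P-K; X,Y,Z=q@kx,q@ky,P[...,2]
    for i,h in enumerate(HY):
        m=(abs(X+.052)<.02)&(abs(Y-h)<.04)&(abs(Y-h)>.006)&(Z>.16)&(Z<.2)
        if m.sum()>5: print(n,i,m.sum(),'x',X[m].mean().round(4),'y',Y[m].min().round(3),Y[m].max().round(3),'ztop',np.percentile(Z[m],90).round(4))
    q=P-O; X,Y=q@ox,q@oy
    m=(X>.12)&(X<.18)&(abs(Y)<.09)&(Z>.24)&(Z<.28)
    if m.any(): print('hoodbar',X[m].mean(),Y[m].mean(),np.percentile(Z[m],90))
E
python3 ck.py
python3 -c "
from g import *
t,R=go(bar(1.6)+[0,0,.07],27.4,0)
go(bar(1.6),27.4,0,pos=t,R0=R)"
```

```text
clock: 50.82
ee_pos: [0.4392, -0.3545, 0.2544]
eef_rot: [0.883, 0.457, 0.048, 0.092]
wrist_force: [-0.6, -0.6, 0.4]
finger_gap: 0.031
grip_force: 0.0
clock: 51.82
ee_pos: [0.3583, -0.0263, 0.2973]
eef_rot: [0.882, 0.459, 0.049, 0.092]
wrist_force: [-0.0, -0.7, 0.7]
finger_gap: 0.0308
grip_force: 0.0
side 0 70 x -0.051 y 0.133 0.206 ztop 0.1765
side 1 82 x -0.0508 y 0.018 0.091 ztop 0.1766
side 2 103 x -0.0509 y -0.097 -0.024 ztop 0.1758
side 3 128 x -0.0506 y -0.212 -0.138 ztop 0.1767
hoodbar 0.1456177009727013 -0.006050096828809074 0.26495827508051906
top 0 118 x -0.0507 y 0.133 0.212 ztop 0.1779
top 1 109 x -0.0518 y 0.018 0.097 ztop 0.1776
top 2 114 x -0.0521 y -0.097 -0.018 ztop 0.177
top 3 121 x -0.0511 y -0.212 -0.133 ztop 0.1774
hoodbar 0.14912858164947732 -0.0009554116648859529 0.26676744521021345
turn [ 1.56  0.94 -9.08] shift [ 1.605  3.844 -0.137]
turn [0. 0. 0.] shift [0.  0.  0.7]
```

All four baskets hang in their hooks, with bars at x ≈ −51 mm and tops at about 177 mm, and the hood is still on its stop. I go back to the bar.

```bash
python3 -m inch '{"delta_pos":[[0,0,0],[0,0,0],[0,0,0],[0,0,0],[0,0,0],[0,0,0],[0,0,0],[0,0,0],[0,0,0],[0,0,0],[0,0,0]],"dr":[[0.142,0.0855,-0.825],[0.142,0.0855,-0.825],[0.142,0.0855,-0.825],[0.142,0.0855,-0.825],[0.142,0.0855,-0.825],[0.142,0.0855,-0.825],[0.142,0.0855,-0.825],[0.142,0.0855,-0.825],[0.142,0.0855,-0.825],[0.142,0.0855,-0.825],[0.142,0.0855,-0.825]],"grip":[-0.3,-0.3,-0.3,-0.3,-0.3,-0.3,-0.3,-0.3,-0.3,-0.3,-0.3]}'
python3 -m inch '{"delta_pos":[[0.23,0.2,-0.1],[0.23,0.2,-0.037],[0.23,0.25,0],[0.23,0.25,0],[0.23,0.25,0],[0.23,0.25,0],[0.225,0.3,0],[0,0.3,0],[0,0.35,0],[0,0.35,0],[0,0.35,0],[0,0.3,0]],"dr":[[0,0,0],[0,0,0],[0,0,0],[0,0,0],[0,0,0],[0,0,0],[0,0,0],[0,0,0],[0,0,0],[0,0,0],[0,0,0],[0,0,0]],"grip":[-0.3,-0.3,-0.3,-0.3,-0.3,-0.3,-0.3,-0.3,-0.3,-0.3,-0.3,-0.3]}'
python3 -m inch '{"delta_pos":[[0,0.25,0],[0,0.15,0],[0,0.08,0],[0,0,0],[0,0,0],[0,0,0]],"dr":[[0,0,0],[0,0,0],[0,0,0],[0,0,0],[0,0,0],[0,0,0]],"grip":[-0.3,-0.3,-0.3,-0.3,-0.3,-0.3]}'
python3 -c "
from g import *
go(bar(1.6)+[0,0,.0025],27.4,0)"
```

```text
clock: 52.83
ee_pos: [0.3585, -0.0298, 0.2967]
eef_rot: [0.519, 0.855, -0.0, -0.001]
wrist_force: [0.0, -0.1, 1.1]
finger_gap: 0.0311
grip_force: 0.0
clock: 53.83
ee_pos: [0.5852, 0.2669, 0.3094]
eef_rot: [0.521, 0.853, -0.0, -0.0]
wrist_force: [0.6, 0.1, -0.6]
finger_gap: 0.0305
grip_force: 0.0
clock: 54.33
ee_pos: [0.6251, 0.289, 0.3104]
eef_rot: [0.521, 0.854, -0.0, -0.0]
wrist_force: [-0.4, -0.1, 0.6]
finger_gap: 0.0307
grip_force: 0.0
turn [-0.   -0.   -0.02] shift [0.013 0.016 0.673]
```

```bash
python3 -m inch '{"delta_pos":[[0.01,0.01,0.12],[0,0,0.15],[0,0,0.15],[0,0,0.12],[0,0,0.08],[0,0,0.05],[0,0,0],[0,0,0]],"dr":[[0,0,0],[0,0,0],[0,0,0],[0,0,0],[0,0,0],[0,0,0],[0,0,0],[0,0,0]],"grip":[-0.3,-0.3,-0.3,-0.3,-0.3,-0.3,-0.3,-0.3]}'
python3 -m inch '{"delta_pos":[[0,0,0],[0,0,0],[0,0,0],[0,0,0],[0,0,0],[0,0,0],[0,0,0],[0,0,0]],"dr":[[0,0,0],[0,0,0],[0,0,0],[0,0,0],[0,0,0],[0,0,0],[0,0,0],[0,0,0]],"grip":[-1,-1,-1,-1,-1,-1,-1,-1]}' 20
python3 - <<'E'
from g import *
go(bar(1.6)+[0,0,.0025],27.4,0)
ths=1.6-np.r_[0,np.cumsum([.01,.02,.03]+[.04]*33+[.04,.03,.03,.02,.02,.02,.02])];print(ths[-1],len(ths)-1)
p=[rot(27.4).inv().apply(bar(a))/.1 for a in ths]
print(np.diff(p,axis=0)[:,1:].round(3).tolist())
E
```

```text
clock: 55.0
ee_pos: [0.6252, 0.2918, 0.2441]
eef_rot: [0.52, 0.854, 0.0, 0.0]
wrist_force: [-0.8, -0.4, 0.1]
finger_gap: 0.0307
grip_force: 0.0
clock: 55.67
ee_pos: [0.6252, 0.292, 0.2439]
eef_rot: [0.52, 0.854, 0.0, 0.0]
wrist_force: [-1.5, -1.2, 3.7]
finger_gap: 0.0109
grip_force: 20.0
turn [ 0.   -0.   -0.01] shift [-0.013  0.002  0.007]
0.03999999999999937 43
[[-0.021, -0.006], [-0.043, -0.011], [-0.064, -0.015], [-0.087, -0.017], [-0.087, -0.014], [-0.088, -0.01], [-0.088, -0.007], [-0.088, -0.003], [-0.088, 0.0], [-0.088, 0.004], [-0.088, 0.007], [-0.088, 0.011], [-0.087, 0.014], [-0.086, 0.018], [-0.086, 0.021], [-0.085, 0.025], [-0.084, 0.028], [-0.083, 0.031], [-0.081, 0.035], [-0.08, 0.038], [-0.078, 0.041], [-0.076, 0.044], [-0.075, 0.047], [-0.073, 0.05], [-0.071, 0.053], [-0.068, 0.056], [-0.066, 0.058], [-0.064, 0.061], [-0.061, 0.064], [-0.059, 0.066], [-0.056, 0.068], [-0.053, 0.07], [-0.05, 0.072], [-0.047, 0.074], [-0.044, 0.076], [-0.041, 0.078], [-0.038, 0.08], [-0.027, 0.061], [-0.025, 0.061], [-0.015, 0.041], [-0.015, 0.042], [-0.014, 0.042], [-0.013, 0.042]]
```

```bash
python3 -m inch '{"delta_pos":[[0,-0.021,-0.006],[0,-0.043,-0.011],[0,-0.064,-0.015],[0,-0.087,-0.017],[0,-0.087,-0.014],[0,-0.088,-0.01],[0,-0.088,-0.007],[0,-0.088,-0.003],[0,-0.088,0],[0,-0.088,0.004],[0,-0.088,0.007],[0,-0.088,0.011]],"dr":[[0,0,0],[0,0,0],[0,0,0],[0,0,0],[0,0,0],[0,0,0],[0,0,0],[0,0,0],[0,0,0],[0,0,0],[0,0,0],[0,0,0]],"grip":[-1,-1,-1,-1,-1,-1,-1,-1,-1,-1,-1,-1]}'
python3 -m inch '{"delta_pos":[[0,-0.087,0.014],[0,-0.086,0.018],[0,-0.086,0.021],[0,-0.085,0.025],[0,-0.084,0.028],[0,-0.083,0.031],[0,-0.081,0.035],[0,-0.08,0.038],[0,-0.078,0.041],[0,-0.076,0.044],[0,-0.075,0.047],[0,-0.073,0.05]],"dr":[[0,0,0],[0,0,0],[0,0,0],[0,0,0],[0,0,0],[0,0,0],[0,0,0],[0,0,0],[0,0,0],[0,0,0],[0,0,0],[0,0,0]],"grip":[-1,-1,-1,-1,-1,-1,-1,-1,-1,-1,-1,-1]}'
python3 -c "
from g import *
for a in (.68,.7,.72): go(bar(a)+[0,0,.0025],27.4,0)"
```

```text
clock: 56.67
ee_pos: [0.5428, 0.2496, 0.2494]
eef_rot: [0.52, 0.854, 0.0, -0.0]
wrist_force: [1.4, 2.3, 3.3]
finger_gap: 0.011
grip_force: 20.1
clock: 57.67
ee_pos: [0.4556, 0.2047, 0.2097]
eef_rot: [0.52, 0.854, -0.001, -0.001]
wrist_force: [0.1, 0.9, -0.1]
finger_gap: 0.0114
grip_force: 20.0
turn [-0.02 -0.01 -0.  ] shift [-0.019 -0.018  0.024]
turn [-0.02 -0.01 -0.  ] shift [-0.019  0.017 -0.003]
turn [-0.02 -0.01 -0.  ] shift [-0.019  0.053 -0.028]
```

```bash
python3 -m inch '{"delta_pos":[[0,-0.071,0.053],[0,-0.068,0.056],[0,-0.066,0.058],[0,-0.064,0.061],[0,-0.061,0.064],[0,-0.059,0.066],[0,-0.056,0.068],[0,-0.053,0.07],[0,-0.05,0.072],[0,-0.047,0.074],[0,-0.044,0.076],[0,-0.035,0.065]],"dr":[[0,0,0],[0,0,0],[0,0,0],[0,0,0],[0,0,0],[0,0,0],[0,0,0],[0,0,0],[0,0,0],[0,0,0],[0,0,0],[0,0,0]],"grip":[-1,-1,-1,-1,-1,-1,-1,-1,-1,-1,-1,-1]}'
python3 -c "
from g import *
for a in (.22,0): go(bar(a)+[0,0,.0025],27.4,0)"
```

```text
clock: 58.67
ee_pos: [0.3959, 0.1739, 0.1311]
eef_rot: [0.52, 0.854, -0.0, -0.001]
wrist_force: [-2.7, 2.7, -2.4]
finger_gap: 0.011
grip_force: 20.0
turn [-0.02 -0.01 -0.01] shift [-0.02   0.007  0.009]
turn [-0.02 -0.01 -0.01] shift [-0.02  -0.162  0.463]
```

```bash
python3 -m inch '{"delta_pos":[[0,-0.028,0.06],[0,-0.024,0.055],[0,-0.02,0.05],[0,-0.019,0.05],[0,-0.015,0.045],[0,-0.013,0.04],[0,-0.01,0.035],[0,-0.008,0.03],[0,-0.006,0.02],[0,-0.005,0.018],[0,-0.004,0.015],[0,-0.003,0.012]],"dr":[[0,0,0],[0,0,0],[0,0,0],[0,0,0],[0,0,0],[0,0,0],[0,0,0],[0,0,0],[0,0,0],[0,0,0],[0,0,0],[0,0,0]],"grip":[-1,-1,-1,-1,-1,-1,-1,-1,-1,-1,-1,-1]}'
python3 -m inch '{"delta_pos":[[0,-0.002,0.01],[0,-0.002,0.01],[0,-0.002,0.01],[0,0,0],[0,0,0]],"dr":[[0,0,0],[0,0,0],[0,0,0],[0,0,0],[0,0,0]],"grip":[-1,-1,-1,-1,-1]}'
python3 -c "
from g import *
go(bar(0)+[0,0,.0025],27.4,0)"
```

```text
clock: 59.67
ee_pos: [0.382, 0.1667, 0.0883]
eef_rot: [0.52, 0.854, -0.001, -0.001]
wrist_force: [-6.4, -0.5, -0.9]
finger_gap: 0.0109
grip_force: 20.0
clock: 60.08
ee_pos: [0.3814, 0.1663, 0.0854]
eef_rot: [0.52, 0.854, -0.001, -0.002]
wrist_force: [-6.7, -0.2, -0.4]
finger_gap: 0.0115
grip_force: 20.1
turn [-0.03 -0.01 -0.  ] shift [-0.02   0.002  0.006]
```

Keep pressing down in small steps until the force shows that the hood has seated.

```bash
for k in 1 2; do :; done
python3 -m inch '{"delta_pos":[[0,0,0.008],[0,0,0.008],[0,0,0.008],[0,0,0],[0,0,0]],"dr":[[0,0,0],[0,0,0],[0,0,0],[0,0,0],[0,0,0]],"grip":[-1,-1,-1,-1,-1]}'
python3 -m inch '{"delta_pos":[[0,0,0.008],[0,0,0.008],[0,0,0.008],[0,0,0],[0,0,0]],"dr":[[0,0,0],[0,0,0],[0,0,0],[0,0,0],[0,0,0]],"grip":[-1,-1,-1,-1,-1]}'
```

```text
clock: 60.5
ee_pos: [0.3815, 0.1663, 0.0846]
eef_rot: [0.519, 0.854, -0.001, -0.001]
wrist_force: [-12.8, -2.7, 25.1]
finger_gap: 0.0112
grip_force: 20.3
clock: 60.92
ee_pos: [0.3816, 0.166, 0.0821]
eef_rot: [0.519, 0.855, -0.001, -0.001]
wrist_force: [-11.9, -5.0, 22.8]
finger_gap: 0.0108
grip_force: 17.6
```

```bash
python3 -m inch '{"delta_pos":[[0,0,-0.02],[0,0,0],[0,0,0],[0,0,0],[0,0,0],[0,0,0],[0,0,-0.05],[0,0,-0.15],[0,0,-0.25],[0,0,-0.3],[0,0,-0.3],[0,0,-0.3]],"dr":[[0,0,0],[0,0,0],[0,0,0],[0,0,0],[0,0,0],[0,0,0],[0,0,0],[0,0,0],[0,0,0],[0,0,0],[0,0,0],[0,0,0]],"grip":[-1,-0.3,-0.3,-0.3,-0.3,-0.3,-0.3,-0.3,-0.3,-0.3,-0.3,-0.3]}'
python3 -m inch '{"delta_pos":[[0.2,-0.1,-0.2],[0.3,-0.1,-0.1],[0.3,-0.1,0],[0.3,-0.1,0],[0.3,-0.1,0],[0.3,-0.1,0],[0.3,-0.1,0],[0.2,-0.1,0],[0,0,0],[0,0,0],[0,0,0],[0,0,0]],"dr":[[0,0,0],[0,0,0],[0,0,0],[0,0,0],[0,0,0],[0,0,0],[0,0,0],[0,0,0],[0,0,0],[0,0,0],[0,0,0],[0,0,0]],"grip":[-0.3,-0.3,-0.3,-0.3,-0.3,-0.3,-0.3,-0.3,-0.3,-0.3,-0.3,-0.3]}'
python3 ck.py; python3 m.py 2>&1 | grep -E 'hood|bar|jar|pot'
```

```text
clock: 61.92
ee_pos: [0.3826, 0.1666, 0.2201]
eef_rot: [0.52, 0.854, 0.0, -0.0]
wrist_force: [0.5, 0.4, 0.0]
finger_gap: 0.0307
grip_force: 0.0
clock: 62.92
ee_pos: [0.2115, 0.3249, 0.2484]
eef_rot: [0.52, 0.854, 0.0, -0.0]
wrist_force: [0.3, -0.1, 0.2]
finger_gap: 0.0307
grip_force: 0.0
side 0 70 x -0.051 y 0.133 0.207 ztop 0.1764
side 1 83 x -0.0506 y 0.018 0.092 ztop 0.1764
side 2 103 x -0.051 y -0.097 -0.023 ztop 0.1759
side 3 123 x -0.0505 y -0.212 -0.14 ztop 0.1765
top 0 118 x -0.0508 y 0.133 0.212 ztop 0.1778
top 1 111 x -0.0519 y 0.018 0.097 ztop 0.1778
top 2 116 x -0.052 y -0.096 -0.018 ztop 0.1772
top 3 119 x -0.0511 y -0.212 -0.133 ztop 0.1773
hood 11414 [0.4932 0.2222] [0.1658 0.3902] 27.27 z 0.1155
bar n 244 [0.38736211 0.15698346 0.10641873] ((0.38303664326667786, 0.16422785818576813), (0.010466299951076508, 0.16800999641418457), 27.464099884033203)
jar 363 [ 0.3994 -0.0047] [0.0491 0.0509] 89.86 z 0.0754
pot 12 [ 0.3501 -0.2705] [0.0075 0.0034] 3.22 z 0.0893
```

View pics/c_side.png

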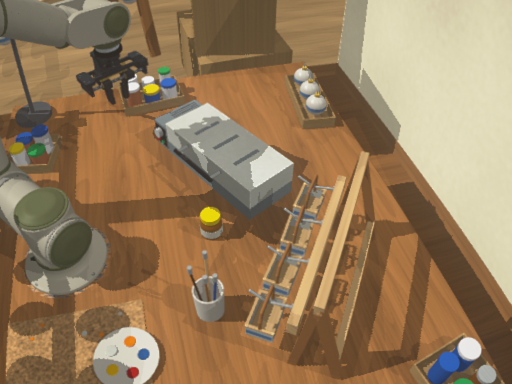

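The hood is shut, at (225,155), and matches its starting measurement. Four baskets hang from (318,195) to (268,315), and the jar (210,222) and pot (209,298) are where they were.

```bash
python3 -c "
from station import order
print(order.hand_in())"
```

```text
the job is handed in; nothing more can be done
None
```

The job is handed in: all four baskets hang one to a hook, the hood was raised on to its stop and lowered fully shut, and the jar and brush pot were not disturbed.

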